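# Crank a parts cup over and lift it off its heap

## Task

The parts cup of air couplers hangs mouth up in the blue turnover stand: swing the folding red crank grip fully out, square to its arm, then crank the cup half a turn up to the stop, so that it is mouth down over the bench. Lift the cup straight up out of the stand, still mouth down and well clear of the couplers, so that they stay heaped on the bench where they came out. Set it down (do not drop it) mouth down on the open bench, at least a hand's breadth clear of the stand, without pushing the other things about.

Things in the scene. Friction and masses are not known exactly. Their poses are not given: they have to be found in the camera images.
- stand: Blue steel turnover stand, bolted down (fixed), 78 mm high. Origin on the bench below the middle of the cup; z up; its x points away from the robot (turned -0.4 to 0.2 rad), its y along the axle. Upright plates at y = +52 and -52 mm (9 mm thick, tops at 76 mm) carry the cup's pins in 15 mm slots open at the top. On the -y side a third plate (y = -81 mm, top 78 mm) bears the crank.
- axle (a point): Point on the axle line midway between the uprights, 58 mm above the stand's origin. On the far side of it (stand's x +16 to +63 mm) a curved steel apron, 94 mm wide and up to 48 mm above the bench, keeps the parts in while the cup turns over; the side toward the robot is open.
- heap_spot (a point): Point on the bench straight below axle; the same as the stand's origin.
- crank (a joint): Crank angle, rad. 0 (as found): the flat arm, 65 mm from axle to grip hinge, is level toward the stand's -x (to the robot), cup mouth up. Grows as the arm goes up and over to +x; hard stop at 3.14 (level toward +x, cup mouth down). Stiff (0.15 N m): stays where left. At angle q the grip's hinge is at x = -65 cos q, y = -100, z = 58 + 65 sin q mm in the stand's frame.
- crank_grip (a joint): Angle of the folding red grip at the end of the arm, rad. 0 to 0.4 as found: stowed, in line with the arm, pointing on toward the robot (stand's -x). 1.57 (stop): working position, pointing to the stand's -y, along the axle. With the arm level the hinge is vertical and the grip swings out anticlockwise seen from above. Friction 0.1 N m: stays where left.
- grip_hinge (a point): Hinge of the folding grip at the end of the crank arm, on the grip's centre line.
- grip_mid (a point): Middle of the red grip sleeve, 43 mm from grip_hinge, on its centre line. The sleeve is a cylinder 22 mm in diameter, from 14 to 72 mm out from the hinge; it spins freely on its pin, so it can be held firmly while cranking.
- cup: Open aluminium box cup, loose, about 0.22 kg: outside 64 mm along its x (69 near the mouth), 86 along its y, 78 deep, walls 3 mm; a bead round the rim makes it 74 x 90 there. Origin on its axle in the middle of the cup, 39 mm from the mouth (its +z) and from the flat bottom (-z). Pins 12 mm thick stick out along y to +63 and -60 mm. In the stand at crank 0 its axes match the stand's.
- cup_bottom (a point): Middle of the outside of the cup's flat bottom. Turned over in the stand, the bottom is on top at 97 mm height, the mouth 19 mm above the bench; the cup can then be held from above across its 64 mm (stand's x), the walls leaning 2 degrees. Standing mouth down on the bench, the bottom is at 78 mm.
- cup_tongue (a point): Flat tongue (6 mm in the cup's x, 32 in z) on the end of the cup's -y pin, 65 mm from the cup's origin, reaching to 71 mm. Two jaws on the crank drive it with about 0.1 rad of play; only near crank 0 and 3.14 can it slide up out of the jaws.
- tape: Roll of masking tape lying flat, 96 mm across, 25 mm high; bystander. Origin under its middle.
- plug_a: Cream moulded plug like a small bowl, 61 mm across, 35 mm high; bystander. Origin under its middle.
- sanding_block: Black rubber sanding block, 66 x 122 x 35 mm (long in its y); bystander. Origin under its middle.
- wood: Wooden block, 50 x 110 x 38 mm (long in its y); bystander. Origin under its middle.
- coupler_0: Brass air coupler, 23 x 62 x 24 mm, 0.09 kg, long in its y; lies in the cup, bottom layer. Origin at the middle of its underside.
- coupler_1: Steel air coupler, 23 x 62 x 24 mm, 0.09 kg, long in its y; lies in the cup, bottom layer. Origin at the middle of its underside.
- coupler_2: Steel air coupler, 23 x 62 x 24 mm, 0.09 kg, long in its y; lies in the cup, top layer. Origin at the middle of its underside.
- coupler_3: Brass air coupler, 23 x 62 x 24 mm, 0.09 kg, long in its y; lies in the cup, top layer. Origin at the middle of its underside.
Not all that is in view belongs to the job. What is shaped like the coupler_2 but purple or turquoise is not meant.

How it is judged:
By the outcome, as a careful person would: the job done as asked, in the order asked, and still so for the second after the job is handed in, with the robot touching nothing.
It also fails if it takes over 64 s, if anything falls off the work surface, if the arm or the gripper's body presses on something with over 40 N, if the wrist force passes 120 N, or if a joint passes its speed limit or range.

## Robot

A 6-joint arm with a two-finger parallel gripper is mounted at the origin on the work surface; the furniture and walls round the work are solid. World frame = base frame: x ahead of the robot, y to its left, z up, the work surface at z = 0. Lengths are in mm, angles in degrees, forces in N, time in s.
With the tool pointing down it reaches from about 350 to 850 mm from the base axis. Payload 8.1 kg.
Tool frame: the origin (TCP) lies at the very end of the fingers, on their centre line; the grasp point (between the pads) lies grip_depth behind it (grip_depth is the distance from the TCP to the grasp point, in mm); z points along the fingers, y is the direction in which the jaws open and shut (so a half turn about z gives the same grasp; the last joint's range is limited). The gripper opens to 85 mm and grips with 20 to 120 N. Pads are 22 mm wide; open, the fingers measure 114 mm over their backs; the gripper's body (76 mm by 85 mm) begins 54 mm behind the grasp point. The pads swing forward as they close: fully open they stand 13 mm farther back than shut.
Start: joints at [-69.695, 7.471, 85.268, -0, 87.261, -4.893], TCP at [255.475, -542.898, 231.292] pointing down, gripper open.
Joint ranges: [-169.43, 169.43], [-51.17, 129.36], [1.28, 143.12], [-76.62, 256.62], [0, 156.53], [-152.29, 152.29]. Speed limits (degrees/s): [136.94, 136.94, 159.86, 180, 180, 180].

## Interface

Orientations are given as [roll, pitch, yaw] about the fixed x, y, z axes, in that order (R = Rz(yaw) Ry(pitch) Rx(roll)).
In Python, from bench import * gives the robot as it stands.
- The arm moves only by the tool step_arm, never from a script. Its argument "plan" is a list of rows, each an object of numbers: "grip": the finger opening in cm, from 0 to 8.54; "tx", "ty", "tz": the shift along the tool's x, y, z in cm; "ax", "ay", "az": the turn, a rotation vector about the tool's x, y, z in degrees. In form: [{"grip": .., "tx": .., "ty": .., "tz": .., "ax": .., "ay": .., "az": ..}, ...]. A call has 1 to 8 rows; each row shifts and turns the commanded pose from where the row before left it, along the tool's axes as they then stand; what a row does not reach is not made up. A row lasts 1/12 s, in which the tool goes at most 41.7 mm and 7.16 degrees, less where a joint would pass 70% of its speed; a pose out of reach is approached as far as the arm can. A call with a gripper value outside its range is refused whole. The fingers move at their own pace and stop on an object; "newtons" is the grip in N (left out, the last holds). Time passes only in rows, so rows that do not move let the fingers close. It gives the time, the measured TCP pose, the force and the opening at its end, in the units of the state.
- sense(): the state, without advancing time (a new reading comes with each control period).
- snapshot(name): name is "scene" or "top" or "wrist"; returns the picture (420x560x3 uint8, red, green, blue); there is no depth.
- camera_model(name): a dict with "intrinsics" (3x3 intrinsics, pixels), "pose" (4x4, takes a point from camera to world coordinates); the wrist camera has in their place "T_tool_cam" (4x4, takes a point from camera to tool coordinates, whose origin is the TCP and whose axes are the flange's). Camera axes: x right, y down, z forward; pixel columns grow to the right and rows downward; lengths in mm; the calibration is good to about 2 mm. A picture is of the moment at which its call begins: read the wrist's pose just before it. camera_model takes no time and is no camera call.
- hand_in(): hands the job in, once; it reports no verdict.
The state is a dict: "time": time; "joint_pos": joint angles; "qd": joint speeds; "joint_efforts": joint torques, N m; "tool_pos": TCP position; "tcp_rot": TCP orientation; "ft_force": force on the tool from outside, world axes, zero at the start; "wrist_torque": the same for the moment, N m; "finger_gap": finger opening in mm.
Only numpy, scipy, OpenCV 4.12 (cv2) and the standard library are available. Lean on these libraries where they do the work, as an engineer would, in place of code of your own. Each camera call takes 0.05 s, during which the arm holds its last target.

## Working session

There is one attempt and no reset: what is moved stays moved. The work goes in short steps, Python scripts to look and compute and a tool call to move; the robot and the scene stay as the last step left them, time stands still between calls to the robot, and variables do not carry over. Pictures are saved under pics/ and viewed, and the job is handed in when it is done.

Besides the shell and the picture viewer there is one more tool, called after "Call:" as name([rows], argument=value, ...), one row to a line, values as JSON. step_arm: Moves the arm, as the interface text tells. Its arguments: {"type":"object","properties":{"plan":{"type":"array","items":{"type":"object","properties":{"grip":{"type":"number"},"tx":{"type":"number"},"ty":{"type":"number"},"tz":{"type":"number"},"ax":{"type":"number"},"ay":{"type":"number"},"az":{"type":"number"}}}},"newtons":{"type":"number"}},"required":["plan"]}

```bash
mkdir -p pics; ls
python3 - <<'E'
from bench import *
import cv2
print(sense())
for n in ["scene","top"]:
    im=snapshot(n); cv2.imwrite(f"pics/{n}0.png",im[:,:,::-1])
    print(n,camera_model(n))
print(camera_model("wrist"))
E
```

```text
pics
{'time': 0.0, 'joint_pos': array([-6.96950676e+01,  7.51683408e+00,  8.53297181e+01, -8.17731466e-04,
        8.72625776e+01, -4.89401880e+00]), 'qd': array([-0.08188523, -0.01952646,  0.12044653, -0.05788722, -0.066436  ,
       -0.13752052]), 'joint_efforts': array([ 1.09594039e-04, -5.69412446e+01, -5.00548625e+01, -5.89867227e-05,
        1.49944983e-02,  1.76340222e-05]), 'tool_pos': array([ 255.26833231, -542.36896311,  230.22224858]), 'tcp_rot': array([-1.79891198e+02, -8.49642944e-03,  2.51989830e+01]), 'ft_force': array([-0.33063267,  0.38832501, -0.75212593]), 'wrist_torque': array([0.03197361, 0.03338743, 0.05773716]), 'finger_gap': 85.62008989172294}
scene {'intrinsics': array([[404.76424572,   0.        , 284.38864679],
       [  0.        , 404.76424572, 203.77593607],
       [  0.        ,   0.        ,   1.        ]]), 'pose': array([[ 5.32100943e-01, -3.96214044e-01,  7.48253312e-01,
        -4.16701391e+02],
       [-8.46297771e-01, -2.75474092e-01,  4.55954063e-01,
        -5.89968255e+02],
       [ 2.54689982e-02, -8.75858697e-01, -4.81895086e-01,
         7.
[... 451 characters left out ...]
],
       [ 1.50954468e-03, -8.66460810e-02, -9.96238013e-01,
         1.28123314e+03],
       [ 0.00000000e+00,  0.00000000e+00,  0.00000000e+00,
         1.00000000e+00]])}
{'intrinsics': array([[372.6926039 ,   0.        , 276.82418478],
       [  0.        , 372.6926039 , 208.90146294],
       [  0.        ,   0.        ,   1.        ]]), 'T_tool_cam': array([[-1.03447150e-03, -9.46611908e-01, -3.22373735e-01,
         8.32146465e+01],
       [ 9.99999304e-01, -7.96520336e-04, -8.70031013e-04,
         1.15790629e+00],
       [ 5.66804482e-04, -3.22374411e-01,  9.46612074e-01,
        -1.42493867e+02],
       [ 0.00000000e+00,  0.00000000e+00,  0.00000000e+00,
         1.00000000e+00]])}
```

View pics/scene0.png

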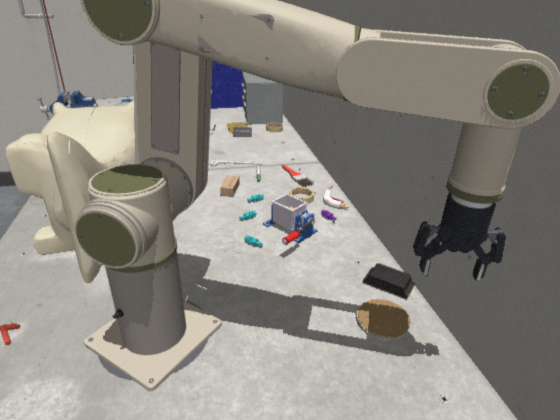

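View pics/top0.png

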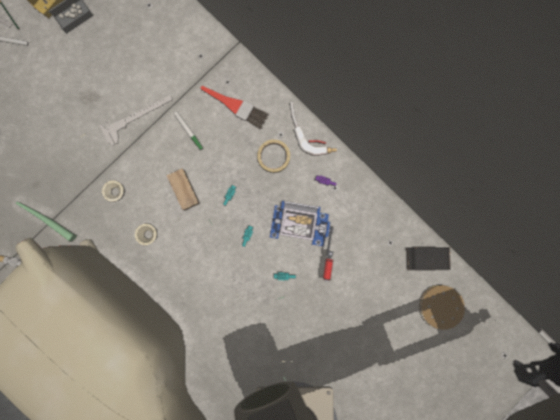

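The top picture shows the blue stand with the cup at (300,222) and the red grip at (328,268), pointing toward the robot. The tape roll is at (274,156), the wood at (183,189), the sanding block at (428,258) and turquoise decoys at (229,195), (247,236) and (284,276). The brown disc at (441,306) and the cream rings at (113,190) and (146,234) are not needed yet. I'll enlarge the stand.

```bash
cat > h.py <<'E'
import numpy as np, cv2
from bench import *
def proj(name,P,Twc=None):
    c=camera_model(name); T=c["pose"] if Twc is None else Twc
    P=np.atleast_2d(P); q=(P-T[:3,3])@T[:3,:3]
    k=q@c["intrinsics"].T
    return k[:,:2]/k[:,2:]
def ray(name,uv,z,Twc=None):
    c=camera_model(name); T=c["pose"] if Twc is None else Twc
    d=T[:3,:3]@np.linalg.solve(c["intrinsics"],[uv[0],uv[1],1.]); o=T[:3,3]
    return o+d*(z-o[2])/d[2]
def tool(s):
    from scipy.spatial.transform import Rotation as R
    T=np.eye(4);T[:3,:3]=R.from_euler('xyz',s['tcp_rot'],degrees=True).as_matrix();T[:3,3]=s['tool_pos'];return T
E
python3 - <<'E'
from h import *
im=cv2.imread("pics/top0.png")
cv2.imwrite("pics/topz.png",cv2.resize(im[180:300,240:370],None,fx=6,fy=6,interpolation=cv2.INTER_CUBIC)[:600*6//6,:])
c=cv2.resize(im[190:290,255:355],None,fx=6,fy=6,interpolation=cv2.INTER_CUBIC);cv2.imwrite("pics/topz.png",c)
im=cv2.imread("pics/scene0.png")
cv2.imwrite("pics/scz.png",cv2.resize(im[170:270,240:370],None,fx=6,fy=6,interpolation=cv2.INTER_CUBIC))
E
```

```text
(no output)
```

View pics/topz.png

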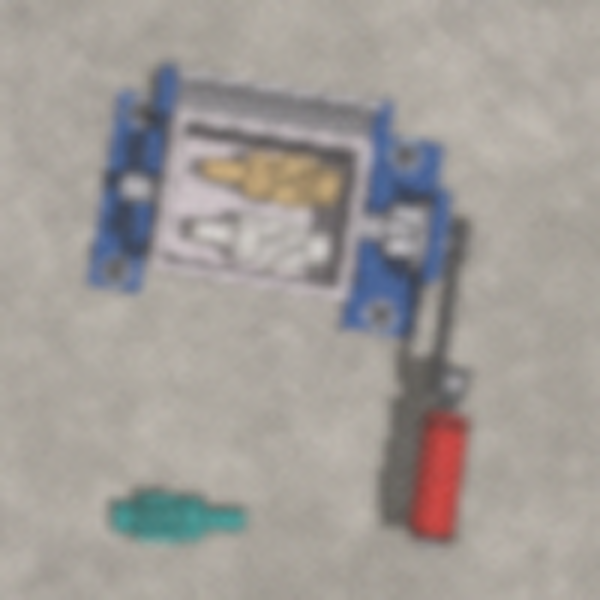

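View pics/scz.png

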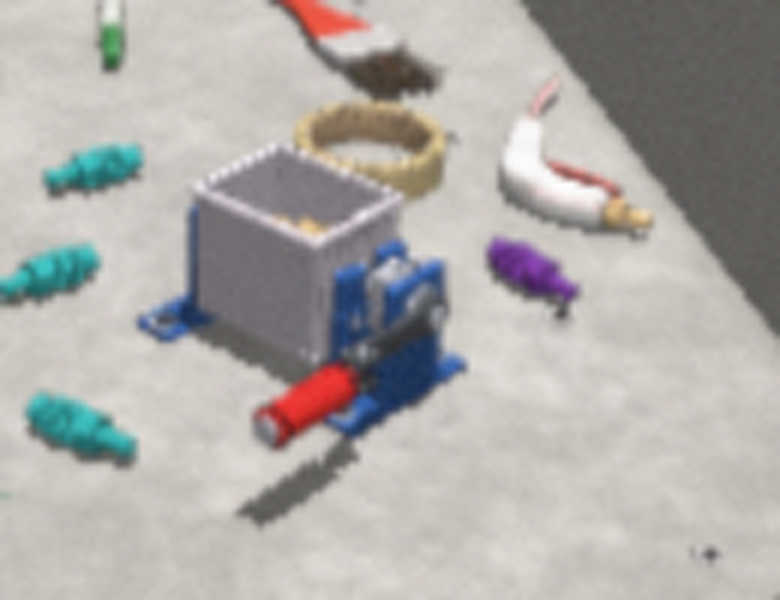

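```bash
cat > fit.py <<'E'
from h import *
from scipy.optimize import least_squares
def pts(p,L):
    x,y,a=p;c,s=np.cos(a),np.sin(a);L=np.atleast_2d(np.array(L,float))
    return np.c_[x+c*L[:,0]-s*L[:,1],y+s*L[:,0]+c*L[:,1],L[:,2]]
def fit(views):
    # views: list of (cam,Twc,[(px,local)...])
    def f(p):
        return np.concatenate([(proj(n,pts(p,[l for _,l in O]),T)-np.array([u for u,_ in O])).ravel() for n,T,O in views])
    r=least_squares(f,[500,0,-.15],loss='soft_l1',x_scale=[10,10,.1]);return r.x,f(r.x).reshape(-1,2)
E
python3 - <<'E'
from fit import *
z=lambda u,v:(255+u/6-.5+.08,190+v/6-.5+.08)
O=[(z(455,383),(-65,-100,62)),(z(160,262),(-37,45,97)),(z(343,292),(-37,-45,97)),(z(122,186),(0,63,58)),(z(405,230),(0,-68,66))]
s=lambda u,v:(240+u/6-.5+.08,170+v/6-.5+.08)
S=[(s(195,187),(-37,45,97)),(s(318,245),(-37,-45,97)),(s(278,147),(37,45,97)),(s(400,200),(37,-45,97))]
for V in ([("top",None,O)],[("scene",None,S)],[("top",None,O),("scene",None,S)]):
    p,r=fit(V);print(p.round(3),r.round(1).tolist())
E
```

```text
[ 5.62524e+02 -8.66400e+00 -1.64000e-01] [[-0.5, -0.6], [-1.7, 0.7], [0.9, 1.2], [0.5, -0.6], [0.2, -0.3]]
[ 5.59933e+02 -1.23620e+01 -1.58000e-01] [[-1.2, 0.4], [-0.2, 0.4], [0.2, -0.6], [1.2, -0.4]]
[ 5.62374e+02 -9.66300e+00 -1.66000e-01] [[-0.2, -0.5], [-1.3, 0.7], [1.3, 1.3], [0.9, -0.6], [0.5, -0.2], [-1.5, -0.2], [-0.6, -0.1], [0.0, -1.1], [0.8, -0.9]]
```

Call:
step_arm([
  {"tx": 2.4, "ty": -2.2, "tz": 0.2, "grip": 8.5},
  {"tx": 2.4, "ty": -2.2, "tz": 0.2},
  {"tx": 2.4, "ty": -2.2, "tz": 0.2},
  {"tx": 2.4, "ty": -2.2, "tz": 0.2},
  {"tx": 2.4, "ty": -2.2, "tz": 0.2},
  {"tx": 2.4, "ty": -2.2, "tz": 0.2},
  {"tx": 2.4, "ty": -2.2, "tz": 0.2},
  {"tx": 2.4, "ty": -2.2, "tz": 0.2},
])

```text
invalid input
```

Call:
step_arm([
  {"tx": 2.4, "ty": -2.2, "tz": 0.2},
  {"tx": 2.4, "ty": -2.2, "tz": 0.2},
  {"tx": 2.4, "ty": -2.2, "tz": 0.2},
  {"tx": 2.4, "ty": -2.2, "tz": 0.2},
  {"tx": 2.4, "ty": -2.2, "tz": 0.2},
  {"tx": 2.4, "ty": -2.2, "tz": 0.2},
  {"tx": 2.4, "ty": -2.2, "tz": 0.2},
  {"az": 6},
])

```text
invalid input
```

Call:
step_arm([
  {"az": 6},
  {"az": 6},
  {"az": 6},
  {"az": 6},
  {"az": 0},
])

```text
invalid input
```

Run:
```python
from h import *
import bench; print([n for n in dir(bench) if n[0]!='_'])
s=sense(); print(s['time'],s['tool_pos'],s['tcp_rot'],s['joint_pos'].round(1))
np.save("T1.npy",tool(s)@camera_model("wrist")["T_tool_cam"])
im=snapshot("wrist")[:,:,::-1]; cv2.imwrite("pics/w1.png",im)
```

```text
['PlanningError', 'camera_model', 'grip_depth', 'hand_in', 'sense', 'snapshot']
0.1 [ 255.30780426 -542.41957641  230.35397267] [-1.79903819e+02 -1.02134524e-02  2.51973625e+01] [-69.7   7.5  85.3   0.   87.3  -4.9]
```

View pics/w1.png

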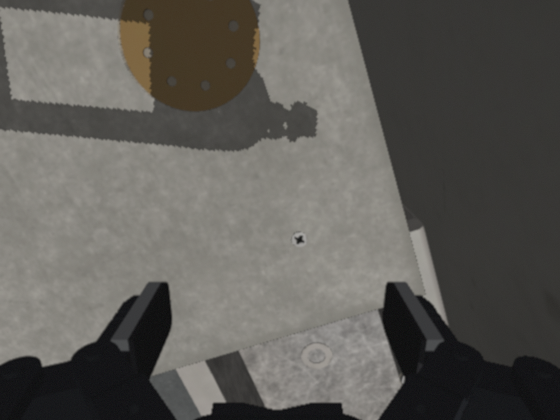

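All three calls were refused, so the arm hasn't moved. The picture shows only bare bench and a sanding disc. I'll fill in every field in each row.

Call:
step_arm([
  {"grip": 8.5, "tx": 2.4, "ty": -2.2, "tz": 0.2, "ax": 0, "ay": 0, "az": 0},
  {"grip": 8.5, "tx": 2.4, "ty": -2.2, "tz": 0.2, "ax": 0, "ay": 0, "az": 0},
  {"grip": 8.5, "tx": 2.4, "ty": -2.2, "tz": 0.2, "ax": 0, "ay": 0, "az": 0},
  {"grip": 8.5, "tx": 2.4, "ty": -2.2, "tz": 0.2, "ax": 0, "ay": 0, "az": 0},
  {"grip": 8.5, "tx": 2.4, "ty": -2.2, "tz": 0.2, "ax": 0, "ay": 0, "az": 0},
  {"grip": 8.5, "tx": 2.4, "ty": -2.2, "tz": 0.2, "ax": 0, "ay": 0, "az": 0},
  {"grip": 8.5, "tx": 2.4, "ty": -2.2, "tz": 0.2, "ax": 0, "ay": 0, "az": 0},
  {"grip": 8.5, "tx": 2.4, "ty": -2.2, "tz": 0.2, "ax": 0, "ay": 0, "az": 0},
], newtons=40)

```text
time: 0.82
tool_pos: [354.4, -300.3, 214.9]
tcp_rot: [-180.0, 0.0, 25.2]
ft_force: [1.1, 0.3, 0.2]
finger_gap: 85.2
```

```bash
python3 -c "
import bench; print(bench.grip_depth)
s=bench.sense(); print(s['time'],s['tool_pos'],s['tcp_rot'],s['joint_pos'].round(1))"
```

```text
18.700000000000003
0.8167 [ 354.42310095 -300.28083506  214.92635876] [-1.79982988e+02  1.43054825e-03  2.51858763e+01] [-46.6 -13.5 107.3   0.   86.3  18.2]
```

Call:
step_arm([
  {"grip": 8.5, "tx": 2.4, "ty": -2.2, "tz": 0.2, "ax": 0, "ay": 0, "az": 0},
  {"grip": 8.5, "tx": 2.4, "ty": -2.2, "tz": 0.2, "ax": 0, "ay": 0, "az": 0},
  {"grip": 8.5, "tx": 2.4, "ty": -2.2, "tz": 0.2, "ax": 0, "ay": 0, "az": 0},
  {"grip": 8.5, "tx": 2.4, "ty": -2.2, "tz": 0.2, "ax": 0, "ay": 0, "az": 0},
  {"grip": 8.5, "tx": 2.4, "ty": -2.2, "tz": 0.2, "ax": 0, "ay": 0, "az": 0},
  {"grip": 8.5, "tx": 2.4, "ty": -2.2, "tz": 0.2, "ax": 0, "ay": 0, "az": 0},
  {"grip": 8.5, "tx": 2.4, "ty": -2.2, "tz": 0.2, "ax": 0, "ay": 0, "az": 0},
  {"grip": 8.5, "tx": 0, "ty": 0, "tz": 0, "ax": 0, "ay": 0, "az": 6},
])

```text
time: 1.48
tool_pos: [441.7, -86.2, 200.7]
tcp_rot: [-179.9, -0.0, 19.5]
ft_force: [1.1, -0.8, 0.7]
finger_gap: 85.0
```

Call:
step_arm([
  {"grip": 8.5, "tx": 0, "ty": 0, "tz": 0, "ax": 0, "ay": 0, "az": 6},
  {"grip": 8.5, "tx": 0, "ty": 0, "tz": 0, "ax": 0, "ay": 0, "az": 6},
  {"grip": 8.5, "tx": 0, "ty": 0, "tz": 0, "ax": 0, "ay": 0, "az": 6},
  {"grip": 8.5, "tx": 0, "ty": 0, "tz": 0, "ax": 0, "ay": 0, "az": 6},
  {"grip": 8.5, "tx": 0, "ty": 0, "tz": 0, "ax": 0, "ay": 0, "az": 0},
  {"grip": 8.5, "tx": 0, "ty": 0, "tz": 0, "ax": 0, "ay": 0, "az": 0},
])

```text
time: 1.98
tool_pos: [440.6, -91.0, 201.1]
tcp_rot: [-180.0, 0.0, -4.6]
ft_force: [-0.2, -0.3, -0.8]
finger_gap: 84.6
```

Run:
```python
from h import *
s=sense(); print(s['time'],s['tool_pos'],s['tcp_rot'],s['joint_pos'].round(1),s['qd'].round(2))
np.save("T1.npy",tool(s)@camera_model("wrist")["T_tool_cam"])
im=snapshot("wrist")[:,:,::-1]; cv2.imwrite("pics/w1b.png",im)
```

```text
1.9833 [440.55555113 -90.95664661 201.09324327] [-1.79993310e+02  2.12594849e-02 -4.61531667e+00] [-18.2 -15.6 110.4   0.   85.2  76.4] [-0.03 -0.   -0.1   0.02  0.02 -1.57]
```

View pics/w1b.png

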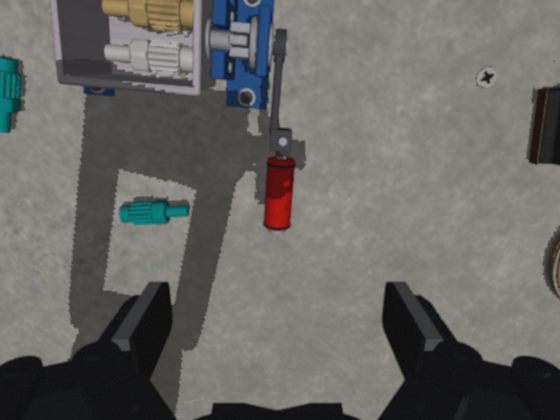

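The wrist view shows the hinge at (282,141), the red sleeve from (280,158) to (278,229), and the near rim corners at about (57,82) and (200,94). The steel coupler is at (150,55) and the brass one at (150,15).

Run:
```python
from fit import *
T=np.load("T1.npy")
W=[((282,141),(-65,-100,65)),((57,82),(-37,45,97)),((201,94),(-37,-45,97))]
z=lambda u,v:(255+u/6-.5+.08,190+v/6-.5+.08)
O=[(z(455,383),(-65,-100,65)),(z(160,262),(-37,45,97)),(z(343,292),(-37,-45,97)),(z(122,186),(0,63,58)),(z(405,230),(0,-68,66))]
for V in ([("wrist",T,W)],[("wrist",T,W),("top",None,O)]):
    p,r=fit(V);print(p.round(3),r.round(1).tolist())
a=ray("wrist",(280,158),58,T);b=ray("wrist",(278,229),58,T);h=ray("wrist",(282,141),65,T)
print(a,b,np.linalg.norm(a-b),h,np.degrees(np.arctan2(*(b-a)[1::-1])))
p,_=fit([("wrist",T,W)])
print(pts(p,[(-65,-100,58),(-65-43,-100,58)]), ray("wrist",(279,194),58,T))
for hz in (58,62,66,70): print(hz,ray("wrist",(282,141),hz,T))
im=cv2.imread("pics/w1b.png")
c=cv2.resize(im[0:240,30:330],None,fx=2.5,fy=2.5,interpolation=cv2.INTER_CUBIC)
cv2.imwrite("pics/w1z.png",c)
```

```text
[ 5.63956e+02 -1.19480e+01 -1.74000e-01] [[0.3, -0.7], [-0.1, -0.4], [-0.2, 1.5]]
[ 5.63831e+02 -1.17510e+01 -1.73000e-01] [[0.1, -0.6], [-0.3, -0.1], [-0.4, 1.7], [0.5, -0.8], [-0.6, 0.0], [1.9, 0.8], [1.7, -1.3], [1.2, -0.6]]
[468.17832628 -96.36673026  58.        ] [409.37669007 -90.06683335  58.        ] 59.13815284771506 [482.14753483 -98.90976663  65.        ] 173.88476462524315
[[482.62130601 -99.18128603  58.        ]
 [440.27092764 -91.73511579  58.        ]] [439.30529444 -93.28463764  58.        ]
58 [481.09498395 -98.91623662  58.        ]
62 [481.6964416  -98.91253949  62.        ]
66 [482.29789924 -98.90884235  66.        ]
70 [482.89935689 -98.90514521  70.        ]
```

View pics/w1z.png

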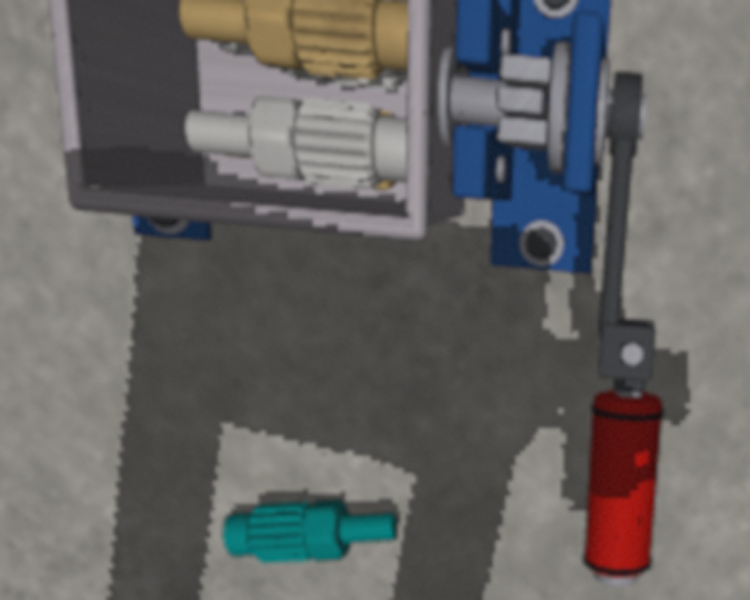

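Call:
step_arm([
  {"grip": 8.5, "tx": -0.1, "ty": 0.3, "tz": 2, "ax": 0, "ay": 0, "az": 1.5},
  {"grip": 6.5, "tx": 0, "ty": 0, "tz": 3, "ax": 0, "ay": 0, "az": 0},
  {"grip": 6.5, "tx": 0, "ty": 0, "tz": 3, "ax": 0, "ay": 0, "az": 0},
  {"grip": 6.5, "tx": 0, "ty": 0, "tz": 3, "ax": 0, "ay": 0, "az": 0},
  {"grip": 6.5, "tx": 0, "ty": 0, "tz": 2, "ax": 0, "ay": 0, "az": 0},
  {"grip": 6.5, "tx": 0, "ty": 0, "tz": 2, "ax": 0, "ay": 0, "az": 0},
  {"grip": 6.5, "tx": 0, "ty": 0, "tz": 1, "ax": 0, "ay": 0, "az": 0},
  {"grip": 6.5, "tx": 0, "ty": 0, "tz": 0, "ax": 0, "ay": 0, "az": 0},
])

```text
time: 2.7
tool_pos: [437.4, -93.3, 38.8]
tcp_rot: [-179.9, 0.3, -6.2]
ft_force: [-1.0, -0.3, 0.6]
finger_gap: 65.1
```

Run:
```python
from h import *
s=sense(); print(s['time'],s['tool_pos'],s['tcp_rot'],s['ft_force'])
im=snapshot("wrist")[:,:,::-1]; cv2.imwrite("pics/w2.png",im)
```

```text
2.7 [437.38183048 -93.29750046  38.82457933] [-179.94157329    0.26603774   -6.19563548] [-0.96233336 -0.27365012  0.59744406]
```

View pics/w2.png

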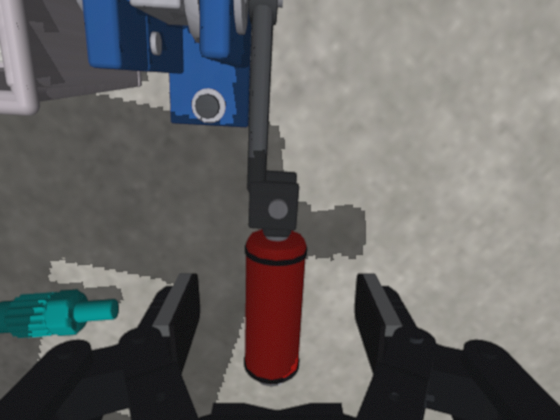

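The sleeve is centred between the fingers, from (275,240) to (271,375). I'll close on it.

Call:
step_arm([
  {"grip": 1.5, "tx": 0, "ty": 0, "tz": 0, "ax": 0, "ay": 0, "az": 0},
  {"grip": 1.5, "tx": 0, "ty": 0, "tz": 0, "ax": 0, "ay": 0, "az": 0},
  {"grip": 1.5, "tx": 0, "ty": 0, "tz": 0, "ax": 0, "ay": 0, "az": 0},
  {"grip": 1.5, "tx": 0, "ty": 0, "tz": 0, "ax": 0, "ay": 0, "az": 0},
  {"grip": 1.5, "tx": 0, "ty": 0, "tz": 0, "ax": 0, "ay": 0, "az": 0},
  {"grip": 1.5, "tx": 0, "ty": 0, "tz": 0, "ax": 0, "ay": 0, "az": 0},
  {"grip": 1.5, "tx": 0, "ty": 0, "tz": 0, "ax": 0, "ay": 0, "az": 0},
  {"grip": 1.5, "tx": 0, "ty": 0, "tz": 0, "ax": 0, "ay": 0, "az": 0},
], newtons=40)

```text
time: 3.42
tool_pos: [440.5, -94.1, 42.5]
tcp_rot: [180.0, -0.1, -6.3]
ft_force: [-0.8, 1.3, 6.4]
finger_gap: 20.5
```

Run:
```python
from h import *
s=sense(); print(s['time'],s['tool_pos'],s['tcp_rot'],s['ft_force'],s['wrist_torque'],s['finger_gap'])
```

```text
3.4167 [440.47679513 -94.07206831  42.46798357] [ 1.79988110e+02 -1.18407299e-01 -6.28345596e+00] [-0.82394165  1.32639661  6.43170909] [0.31737006 0.01383834 0.11563255] 20.518107542850718
```

Call:
step_arm([
  {"grip": 1.5, "tx": 0.01, "ty": 0.29, "tz": 0, "ax": 0, "ay": 0, "az": -4},
  {"grip": 1.5, "tx": 0.01, "ty": 0.29, "tz": 0, "ax": 0, "ay": 0, "az": -4},
  {"grip": 1.5, "tx": 0.01, "ty": 0.29, "tz": 0, "ax": 0, "ay": 0, "az": -4},
  {"grip": 1.5, "tx": 0.01, "ty": 0.29, "tz": 0, "ax": 0, "ay": 0, "az": -4},
  {"grip": 1.5, "tx": 0.01, "ty": 0.29, "tz": 0, "ax": 0, "ay": 0, "az": -4},
  {"grip": 1.5, "tx": 0.01, "ty": 0.29, "tz": 0, "ax": 0, "ay": 0, "az": -4},
  {"grip": 1.5, "tx": 0.01, "ty": 0.29, "tz": 0, "ax": 0, "ay": 0, "az": -4},
  {"grip": 1.5, "tx": 0.01, "ty": 0.29, "tz": 0, "ax": 0, "ay": 0, "az": -4},
])

```text
time: 4.08
tool_pos: [444.4, -116.9, 42.5]
tcp_rot: [179.9, -0.1, 25.9]
ft_force: [-0.1, 2.1, 6.0]
finger_gap: 20.7
```

Call:
step_arm([
  {"grip": 1.5, "tx": 0.01, "ty": 0.29, "tz": 0, "ax": 0, "ay": 0, "az": -4},
  {"grip": 1.5, "tx": 0.01, "ty": 0.29, "tz": 0, "ax": 0, "ay": 0, "az": -4},
  {"grip": 1.5, "tx": 0.01, "ty": 0.29, "tz": 0, "ax": 0, "ay": 0, "az": -4},
  {"grip": 1.5, "tx": 0.01, "ty": 0.29, "tz": 0, "ax": 0, "ay": 0, "az": -4},
  {"grip": 1.5, "tx": 0.01, "ty": 0.29, "tz": 0, "ax": 0, "ay": 0, "az": -4},
  {"grip": 1.5, "tx": 0.01, "ty": 0.29, "tz": 0, "ax": 0, "ay": 0, "az": -4},
  {"grip": 1.5, "tx": 0.01, "ty": 0.29, "tz": 0, "ax": 0, "ay": 0, "az": -4},
  {"grip": 1.5, "tx": 0.01, "ty": 0.29, "tz": 0, "ax": 0, "ay": 0, "az": -4},
])

```text
time: 4.75
tool_pos: [459.8, -134.0, 42.5]
tcp_rot: [179.9, -0.0, 57.9]
ft_force: [0.8, 1.3, 5.1]
finger_gap: 20.6
```

Call:
step_arm([
  {"grip": 1.5, "tx": 0.01, "ty": 0.29, "tz": 0, "ax": 0, "ay": 0, "az": -4},
  {"grip": 1.5, "tx": 0.01, "ty": 0.29, "tz": 0, "ax": 0, "ay": 0, "az": -4},
  {"grip": 1.5, "tx": 0.01, "ty": 0.29, "tz": 0, "ax": 0, "ay": 0, "az": -4},
  {"grip": 1.5, "tx": 0.01, "ty": 0.29, "tz": 0, "ax": 0, "ay": 0, "az": -4},
  {"grip": 1.5, "tx": 0.01, "ty": 0.29, "tz": 0, "ax": 0, "ay": 0, "az": -4},
  {"grip": 1.5, "tx": 0, "ty": 0, "tz": 0, "ax": 0, "ay": 0, "az": 0},
])

```text
time: 5.25
tool_pos: [473.4, -139.5, 42.5]
tcp_rot: [179.9, 0.0, 77.9]
ft_force: [1.3, 1.4, 5.8]
finger_gap: 20.7
```

Run:
```python
from h import *
s=sense(); print(s['time'],s['tool_pos'],s['tcp_rot'],s['ft_force'],s['wrist_torque'],s['finger_gap'])
np.save("T3.npy",tool(s)@camera_model("wrist")["T_tool_cam"])
im=snapshot("wrist")[:,:,::-1]; cv2.imwrite("pics/w3.png",im)
```

```text
5.25 [ 473.39729634 -139.45843288   42.49386491] [1.79850713e+02 2.91153889e-03 7.79075719e+01] [1.26086023 1.42697175 5.84703113] [ 0.23959433 -0.22240423  0.05077401] 20.710048459777084
```

View pics/w3.png

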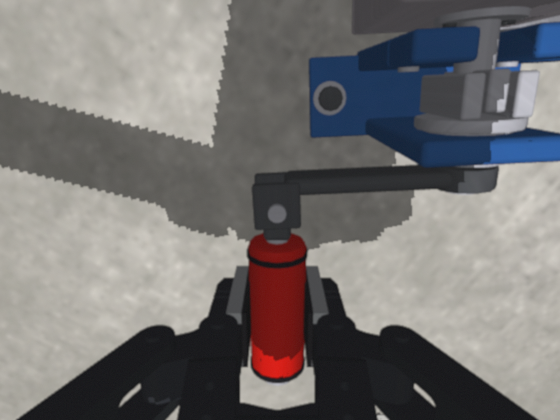

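The grip is held with the hinge at (277,214) and the sleeve straight down the image. It is about 2° short of square, so I'll push on to the stop.

Call:
step_arm([
  {"grip": 1.5, "tx": 0, "ty": 0.08, "tz": 0, "ax": 0, "ay": 0, "az": -1},
  {"grip": 1.5, "tx": 0, "ty": 0.08, "tz": 0, "ax": 0, "ay": 0, "az": -1},
  {"grip": 1.5, "tx": 0, "ty": 0.08, "tz": 0, "ax": 0, "ay": 0, "az": -1},
  {"grip": 1.5, "tx": 0, "ty": 0.08, "tz": 0, "ax": 0, "ay": 0, "az": -1},
  {"grip": 1.5, "tx": 0, "ty": 0, "tz": 0, "ax": 0, "ay": 0, "az": 0},
])

```text
time: 5.72
tool_pos: [475.7, -139.9, 42.3]
tcp_rot: [179.9, 0.0, 81.6]
ft_force: [-1.4, 1.8, 8.5]
finger_gap: 20.9
```

Run:
```python
from h import *
s=sense(); print(s['time'],s['tool_pos'],s['tcp_rot'],s['ft_force'],s['wrist_torque'],s['finger_gap'])
```

```text
5.7167 [ 475.65472765 -139.87947242   42.34708501] [1.79932074e+02 6.44413519e-03 8.16214485e+01] [-1.3804614   1.84467568  8.51901347] [ 0.33700852  0.34669179 -0.31807741] 20.87298843446176
```

Call:
step_arm([
  {"grip": 1.5, "tx": 0, "ty": 0.08, "tz": 0, "ax": 0, "ay": 0, "az": -1},
  {"grip": 1.5, "tx": 0, "ty": 0.08, "tz": 0, "ax": 0, "ay": 0, "az": -1},
  {"grip": 1.5, "tx": 0, "ty": 0, "tz": 0, "ax": 0, "ay": 0, "az": 0},
])

```text
time: 5.97
tool_pos: [476.4, -140.0, 42.2]
tcp_rot: [-180.0, -0.0, 83.6]
ft_force: [-5.6, 2.3, 12.1]
finger_gap: 20.9
```

Run:
```python
from h import *
s=sense(); print(s['time'],s['tool_pos'],s['tcp_rot'],s['ft_force'],s['wrist_torque'],s['finger_gap'])
np.save("T4.npy",tool(s)@camera_model("wrist")["T_tool_cam"])
im=snapshot("wrist")[:,:,::-1]; cv2.imwrite("pics/w4.png",im)
```

```text
5.9667 [ 476.42561452 -139.99735523   42.16928792] [-1.79965955e+02 -8.97988671e-03  8.35757760e+01] [-5.59994827  2.28490116 12.08914819] [ 0.48788029  0.95568262 -0.87620839] 20.879543984414983
```

View pics/w4.png

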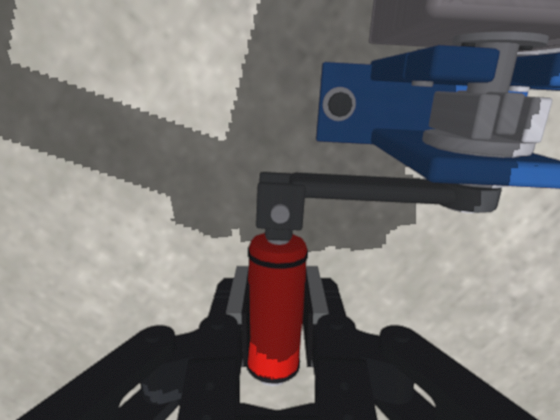

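The torque climbs from 0.32 to 0.88 Nm, so the grip is at its stop. In the picture the sleeve is square to the arm, with the hinge at (280,214). I'll ease back 3° and then crank in an arc of radius 65.

Run:
```python
import numpy as np
q=np.radians(np.arange(0,186,5)); y=6.5*(1-np.cos(q)); z=-6.5*np.sin(q)
for i in range(len(q)-1): print(i, 5*(i+1), round(y[i+1]-y[i],2), round(z[i+1]-z[i],2))
```

```text
0 5 0.02 -0.57
1 10 0.07 -0.56
2 15 0.12 -0.55
3 20 0.17 -0.54
4 25 0.22 -0.52
5 30 0.26 -0.5
6 35 0.3 -0.48
7 40 0.35 -0.45
8 45 0.38 -0.42
9 50 0.42 -0.38
10 55 0.45 -0.35
11 60 0.48 -0.3
12 65 0.5 -0.26
13 70 0.52 -0.22
14 75 0.54 -0.17
15 80 0.55 -0.12
16 85 0.56 -0.07
17 90 0.57 -0.02
18 95 0.57 0.02
19 100 0.56 0.07
20 105 0.55 0.12
21 110 0.54 0.17
22 115 0.52 0.22
23 120 0.5 0.26
24 125 0.48 0.3
25 130 0.45 0.35
26 135 0.42 0.38
27 140 0.38 0.42
28 145 0.35 0.45
29 150 0.3 0.48
30 155 0.26 0.5
31 160 0.22 0.52
32 165 0.17 0.54
33 170 0.12 0.55
34 175 0.07 0.56
35 180 0.02 0.57
36 185 -0.02 0.57
```

Call:
step_arm([
  {"grip": 1.5, "tx": 0, "ty": -0.2, "tz": 0, "ax": 0, "ay": 0, "az": 3},
  {"grip": 1.5, "tx": 0, "ty": 0, "tz": 0, "ax": 0, "ay": 0, "az": 0},
], newtons=50)

```text
time: 6.18
tool_pos: [475.2, -139.8, 42.4]
tcp_rot: [179.9, 0.0, 80.4]
ft_force: [-1.0, 1.8, 7.6]
finger_gap: 20.5
```

Run:
```python
from h import *
s=sense(); print(s['time'],s['tool_pos'],s['tcp_rot'],s['ft_force'],s['wrist_torque'],s['finger_gap'])
```

```text
6.1833 [ 475.20340149 -139.81253581   42.40855325] [1.79913811e+02 7.20876502e-04 8.03992144e+01] [-1.00647449  1.75695191  7.60982182] [ 0.46081104  0.12152491 -0.05375783] 20.500849471607726
```

Call:
step_arm([
  {"grip": 1.5, "tx": 0, "ty": 0.02, "tz": -0.57, "ax": 0, "ay": 0, "az": 0},
  {"grip": 1.5, "tx": 0, "ty": 0.07, "tz": -0.56, "ax": 0, "ay": 0, "az": 0},
  {"grip": 1.5, "tx": 0, "ty": 0.12, "tz": -0.55, "ax": 0, "ay": 0, "az": 0},
  {"grip": 1.5, "tx": 0, "ty": 0.17, "tz": -0.54, "ax": 0, "ay": 0, "az": 0},
  {"grip": 1.5, "tx": 0, "ty": 0.22, "tz": -0.52, "ax": 0, "ay": 0, "az": 0},
  {"grip": 1.5, "tx": 0, "ty": 0.26, "tz": -0.5, "ax": 0, "ay": 0, "az": 0},
  {"grip": 1.5, "tx": 0, "ty": 0.3, "tz": -0.48, "ax": 0, "ay": 0, "az": 0},
  {"grip": 1.5, "tx": 0, "ty": 0.35, "tz": -0.45, "ax": 0, "ay": 0, "az": 0},
])

```text
time: 6.85
tool_pos: [488.8, -142.0, 82.9]
tcp_rot: [-179.9, -0.0, 80.7]
ft_force: [-2.5, 0.3, -3.1]
finger_gap: 20.2
```

Run:
```python
from h import *
s=sense(); print(s['time'],s['tool_pos'],s['tcp_rot'],s['ft_force'],s['wrist_torque'],s['finger_gap'])
im=snapshot("scene")[:,:,::-1]; cv2.imwrite("pics/s5.png",cv2.resize(im[140:290,220:400],None,fx=4,fy=4,interpolation=cv2.INTER_CUBIC))
im=snapshot("wrist")[:,:,::-1]; cv2.imwrite("pics/w5.png",im)
```

```text
6.85 [ 488.76411108 -142.00010284   82.91195909] [-1.79854577e+02 -9.11157015e-03  8.06979074e+01] [-2.50533158  0.27371222 -3.09959478] [ 0.0163981   0.45382407 -0.07619994] 20.248060522191654
```

View pics/s5.png

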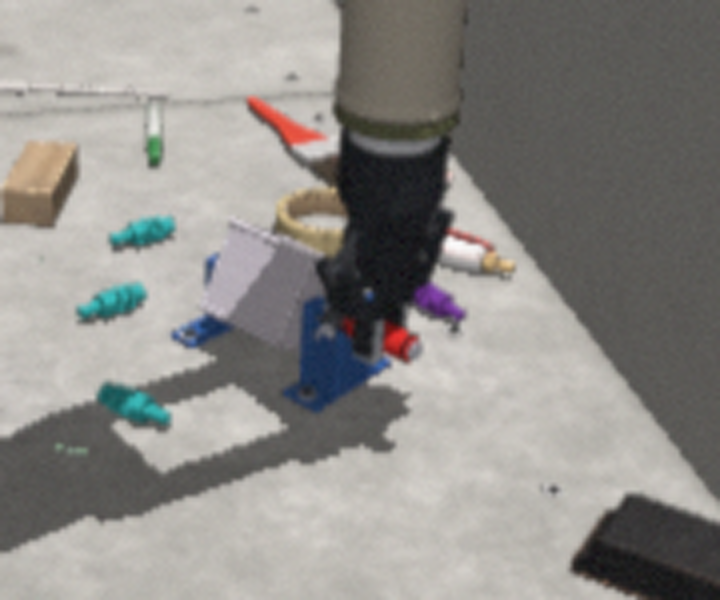

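View pics/w5.png

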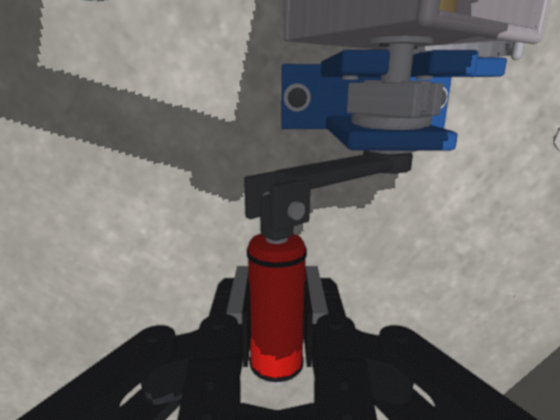

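The cup is tilting toward the apron as it should. The crank arm is raised and the forces are small, so I'll carry on.

Call:
step_arm([
  {"grip": 1.5, "tx": 0, "ty": 0.38, "tz": -0.42, "ax": 0, "ay": 0, "az": 0},
  {"grip": 1.5, "tx": 0, "ty": 0.42, "tz": -0.38, "ax": 0, "ay": 0, "az": 0},
  {"grip": 1.5, "tx": 0, "ty": 0.45, "tz": -0.35, "ax": 0, "ay": 0, "az": 0},
  {"grip": 1.5, "tx": 0, "ty": 0.48, "tz": -0.3, "ax": 0, "ay": 0, "az": 0},
  {"grip": 1.5, "tx": 0, "ty": 0.5, "tz": -0.26, "ax": 0, "ay": 0, "az": 0},
  {"grip": 1.5, "tx": 0, "ty": 0.52, "tz": -0.22, "ax": 0, "ay": 0, "az": 0},
  {"grip": 1.5, "tx": 0, "ty": 0.54, "tz": -0.17, "ax": 0, "ay": 0, "az": 0},
  {"grip": 1.5, "tx": 0, "ty": 0.55, "tz": -0.12, "ax": 0, "ay": 0, "az": 0},
])

```text
time: 7.62
tool_pos: [527.8, -148.5, 106.4]
tcp_rot: [180.0, 0.0, 80.7]
ft_force: [-5.7, 1.5, 6.6]
finger_gap: 20.4
```

Call:
step_arm([
  {"grip": 1.5, "tx": 0, "ty": 0.56, "tz": -0.07, "ax": 0, "ay": 0, "az": 0},
  {"grip": 1.5, "tx": 0, "ty": 0.57, "tz": -0.02, "ax": 0, "ay": 0, "az": 0},
  {"grip": 1.5, "tx": 0, "ty": 0.57, "tz": 0.02, "ax": 0, "ay": 0, "az": 0},
  {"grip": 1.5, "tx": 0, "ty": 0.56, "tz": 0.07, "ax": 0, "ay": 0, "az": 0},
  {"grip": 1.5, "tx": 0, "ty": 0.55, "tz": 0.12, "ax": 0, "ay": 0, "az": 0},
  {"grip": 1.5, "tx": 0, "ty": 0.54, "tz": 0.17, "ax": 0, "ay": 0, "az": 0},
  {"grip": 1.5, "tx": 0, "ty": 0.52, "tz": 0.22, "ax": 0, "ay": 0, "az": 0},
  {"grip": 1.5, "tx": 0, "ty": 0.5, "tz": 0.26, "ax": 0, "ay": 0, "az": 0},
])

```text
time: 8.28
tool_pos: [572.0, -155.9, 98.7]
tcp_rot: [179.9, 0.0, 80.7]
ft_force: [-0.3, 0.8, 5.7]
finger_gap: 20.2
```

Call:
step_arm([
  {"grip": 1.5, "tx": 0, "ty": 0.48, "tz": 0.3, "ax": 0, "ay": 0, "az": 0},
  {"grip": 1.5, "tx": 0, "ty": 0.45, "tz": 0.35, "ax": 0, "ay": 0, "az": 0},
  {"grip": 1.5, "tx": 0, "ty": 0.42, "tz": 0.38, "ax": 0, "ay": 0, "az": 0},
  {"grip": 1.5, "tx": 0, "ty": 0.38, "tz": 0.42, "ax": 0, "ay": 0, "az": 0},
  {"grip": 1.5, "tx": 0, "ty": 0.35, "tz": 0.45, "ax": 0, "ay": 0, "az": 0},
  {"grip": 1.5, "tx": 0, "ty": 0.3, "tz": 0.48, "ax": 0, "ay": 0, "az": 0},
  {"grip": 1.5, "tx": 0, "ty": 0.26, "tz": 0.5, "ax": 0, "ay": 0, "az": 0},
  {"grip": 1.5, "tx": 0, "ty": 0.22, "tz": 0.52, "ax": 0, "ay": 0, "az": 0},
])

```text
time: 8.95
tool_pos: [600.0, -160.5, 63.5]
tcp_rot: [179.9, 0.0, 80.7]
ft_force: [5.3, -2.3, 3.3]
finger_gap: 20.5
```

Run:
```python
from h import *
s=sense(); print(s['time'],s['tool_pos'],s['tcp_rot'],s['ft_force'],s['wrist_torque'],s['finger_gap'])
im=snapshot("wrist")[:,:,::-1]; cv2.imwrite("pics/w6.png",im)
```

```text
8.95 [ 599.97502513 -160.47693545   63.51283669] [1.79877703e+02 2.15471367e-02 8.06906591e+01] [ 5.31762744 -2.34392652  3.2981648 ] [-0.22798975 -0.74772078 -0.17647263] 20.455141846846256
```

View pics/w6.png

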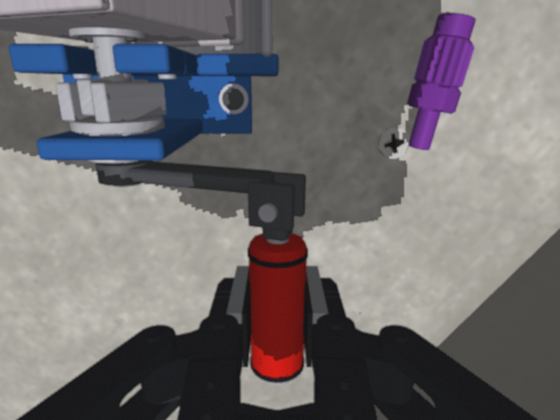

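The crank arm is coming level toward the far side. The purple decoy at (440,80) is clear of the fingers, so I'll continue to the stop.

Call:
step_arm([
  {"grip": 1.5, "tx": 0, "ty": 0.17, "tz": 0.54, "ax": 0, "ay": 0, "az": 0},
  {"grip": 1.5, "tx": 0, "ty": 0.12, "tz": 0.55, "ax": 0, "ay": 0, "az": 0},
  {"grip": 1.5, "tx": 0, "ty": 0.07, "tz": 0.56, "ax": 0, "ay": 0, "az": 0},
  {"grip": 1.5, "tx": 0, "ty": 0.02, "tz": 0.57, "ax": 0, "ay": 0, "az": 0},
  {"grip": 1.5, "tx": 0, "ty": 0, "tz": 0, "ax": 0, "ay": 0, "az": 0},
])

```text
time: 9.42
tool_pos: [603.6, -161.1, 42.2]
tcp_rot: [179.9, 0.0, 80.7]
ft_force: [-0.3, 0.1, 11.9]
finger_gap: 20.6
```

Run:
```python
from h import *
s=sense(); print(s['time'],s['tool_pos'],s['tcp_rot'],s['ft_force'],s['wrist_torque'],s['finger_gap'])
```

```text
9.4167 [ 603.63556807 -161.08717804   42.24859871] [1.79893714e+02 2.07901364e-02 8.06998376e+01] [-0.28530063  0.08567851 11.90799091] [ 0.06050559  0.11222834 -0.01809535] 20.636399883153153
```

Call:
step_arm([
  {"grip": 1.5, "tx": 0, "ty": 0, "tz": 0.2, "ax": 0, "ay": 0, "az": 0},
  {"grip": 1.5, "tx": 0, "ty": 0, "tz": 0.1, "ax": 0, "ay": 0, "az": 0},
  {"grip": 1.5, "tx": 0, "ty": 0, "tz": 0, "ax": 0, "ay": 0, "az": 0},
])

```text
time: 9.67
tool_pos: [604.0, -161.1, 41.5]
tcp_rot: [179.8, 0.0, 80.7]
ft_force: [-5.4, 2.2, 25.9]
finger_gap: 20.1
```

Run:
```python
from h import *
s=sense(); print(s['time'],s['tool_pos'],s['tcp_rot'],s['ft_force'],s['wrist_torque'],s['finger_gap'])
```

```text
9.6667 [ 604.02709847 -161.14553181   41.46243084] [1.79842664e+02 3.62912563e-02 8.07282901e+01] [-5.43433129  2.20007017 25.88244082] [0.49860077 0.86906846 0.15946595] 20.116712131189658
```

At the stop: 3 mm of commanded push gave only 0.8 mm of travel and 26 N. I'll relax, release and rise.

Call:
step_arm([
  {"grip": 1.5, "tx": 0, "ty": 0, "tz": -0.2, "ax": 0, "ay": 0, "az": 0},
  {"grip": 6, "tx": 0, "ty": 0, "tz": 0, "ax": 0, "ay": 0, "az": 0},
  {"grip": 6, "tx": 0, "ty": 0, "tz": 0, "ax": 0, "ay": 0, "az": 0},
  {"grip": 6, "tx": 0, "ty": 0, "tz": 0, "ax": 0, "ay": 0, "az": 0},
  {"grip": 6, "tx": 0, "ty": 0, "tz": 0, "ax": 0, "ay": 0, "az": 0},
  {"grip": 6, "tx": 0, "ty": 0, "tz": 0, "ax": 0, "ay": 0, "az": 0},
  {"grip": 6, "tx": 0, "ty": 0, "tz": -1, "ax": 0, "ay": 0, "az": 0},
  {"grip": 6, "tx": 0, "ty": 0, "tz": -3, "ax": 0, "ay": 0, "az": 0},
])

```text
time: 10.33
tool_pos: [598.5, -159.2, 75.3]
tcp_rot: [-179.4, -0.1, 80.7]
ft_force: [-0.1, -0.5, -0.1]
finger_gap: 59.8
```

Call:
step_arm([
  {"grip": 8.5, "tx": 0, "ty": 0, "tz": -3.5, "ax": 0, "ay": 0, "az": 0},
  {"grip": 8.5, "tx": 0, "ty": 0, "tz": -3.5, "ax": 0, "ay": 0, "az": 0},
  {"grip": 8.5, "tx": 0, "ty": 0, "tz": -3.5, "ax": 0, "ay": 0, "az": 0},
  {"grip": 8.5, "tx": 0, "ty": 0, "tz": -3.5, "ax": 0, "ay": 0, "az": 0},
  {"grip": 8.5, "tx": 0, "ty": -2.5, "tz": -2, "ax": 0, "ay": 0, "az": 0},
  {"grip": 8.5, "tx": 0, "ty": -3, "tz": 0, "ax": 0, "ay": 0, "az": 0},
  {"grip": 8.5, "tx": 0, "ty": -1, "tz": 0, "ax": 0, "ay": 0, "az": 0},
  {"grip": 8.5, "tx": 0, "ty": 0, "tz": 0, "ax": 0, "ay": 0, "az": 0},
])

```text
time: 11.0
tool_pos: [537.0, -150.0, 241.9]
tcp_rot: [179.9, 0.0, 80.7]
ft_force: [0.2, -0.4, -1.2]
finger_gap: 85.1
```

Run:
```python
from h import *
s=sense(); print(s['time'],s['tool_pos'],s['tcp_rot'],s['ft_force'],s['wrist_torque'],s['finger_gap'])
np.save("T7.npy",tool(s)@camera_model("wrist")["T_tool_cam"])
im=snapshot("wrist")[:,:,::-1]; cv2.imwrite("pics/w7.png",im)
```

```text
11.0 [ 537.03826203 -149.98498156  241.87301543] [1.79931324e+02 2.34480291e-02 8.06860917e+01] [ 0.15570643 -0.42785729 -1.22327363] [-0.00560998 -0.03056793 -0.02854916] 85.10534742767078
```

View pics/w7.png

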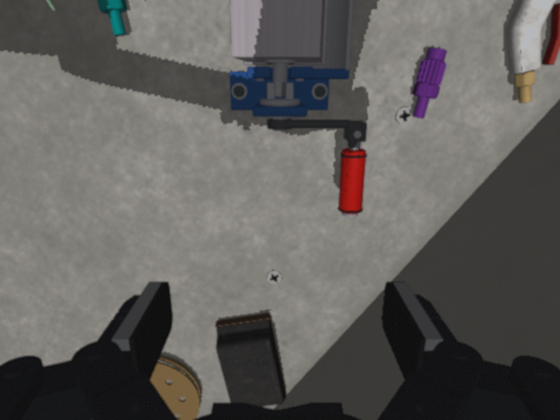

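The picture shows the cup bottom up at (280,25), the crank arm level toward +x, and the red grip squared out at (352,180). I'll move part way and measure the cup bottom.

Call:
step_arm([
  {"grip": 8.5, "tx": 3, "ty": 0.1, "tz": 0, "ax": 0, "ay": 0, "az": 0},
  {"grip": 8.5, "tx": 3, "ty": 0.1, "tz": 0, "ax": 0, "ay": 0, "az": 0},
  {"grip": 8.5, "tx": 1, "ty": 0.1, "tz": 0, "ax": 0, "ay": 0, "az": 0},
  {"grip": 8.5, "tx": 0, "ty": 0, "tz": 0, "ax": 0, "ay": 0, "az": 0},
  {"grip": 8.5, "tx": 0, "ty": 0, "tz": 0, "ax": 0, "ay": 0, "az": 0},
])

```text
time: 11.47
tool_pos: [553.2, -81.3, 240.1]
tcp_rot: [-180.0, 0.0, 80.8]
ft_force: [-0.6, -0.1, 0.8]
finger_gap: 84.9
```

Run:
```python
from h import *
s=sense(); print(s['time'],s['tool_pos'],s['tcp_rot'],s['ft_force'],s['wrist_torque'],s['finger_gap'])
np.save("T8.npy",tool(s)@camera_model("wrist")["T_tool_cam"])
im=snapshot("wrist")[:,:,::-1]; cv2.imwrite("pics/w8.png",im)
im=snapshot("top")[:,:,::-1]; cv2.imwrite("pics/t8.png",im)
```

```text
11.4667 [553.16058897 -81.34623832 240.10596739] [-1.79978227e+02  2.49084497e-02  8.07934495e+01] [-0.63054278 -0.08956104  0.76948667] [ 0.05197883 -0.02145053 -0.05396396] 84.85735897326396
```

View pics/w8.png

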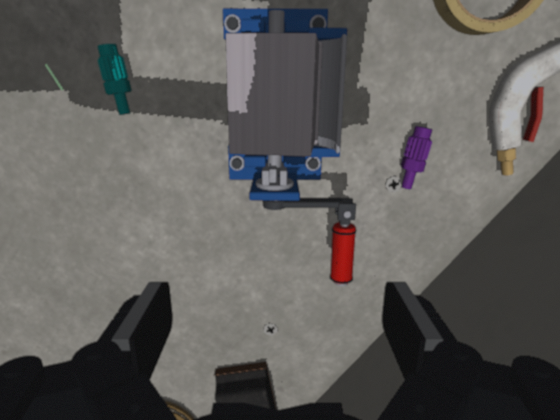

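Run:
```python
from h import *
T=np.load("T8.npy")
im=cv2.imread("pics/w8.png")
cv2.imwrite("pics/w8z.png",cv2.resize(im[0:195,210:360],None,fx=3,fy=3,interpolation=cv2.INTER_CUBIC))
for uv in [(228,156),(312,156),(228,35),(316,35)]: print(uv,ray("wrist",uv,97,T).round(1))
from fit import pts
for p in [(562.6,-10.6,-.1645),(563.5,-11.5,-.168)]:
  print(proj("wrist",pts(p,[(-32,-43,97),(32,-43,97),(-32,43,97),(32,43,97),(0,0,97)]),T).round(0).tolist())
```

```text
(228, 156) [521.  -47.6  97. ]
(312, 156) [585. -58.  97.]
(228, 35) [538.3  35.9  97. ]
(316, 35) [599.  26.  97.]
[[232.0, 156.0], [315.0, 156.0], [227.0, 33.0], [319.0, 34.0], [273.0, 98.0]]
[[233.0, 156.0], [316.0, 157.0], [229.0, 34.0], [321.0, 35.0], [275.0, 99.0]]
```

View pics/w8z.png

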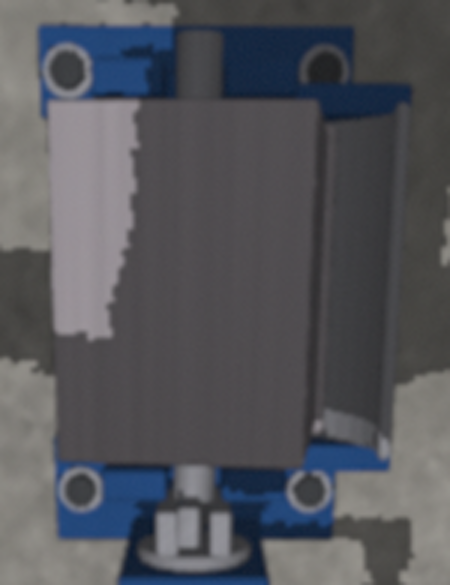

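View pics/t8.png

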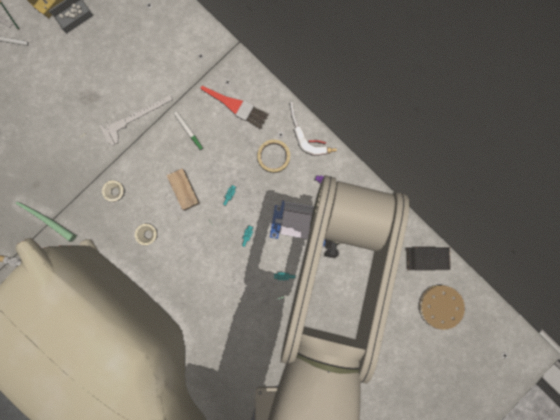

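The cup bottom's corners are at about (227,33), (316,33), (229,154) and (312,156), within 2–3 px of the model, so the cup leans slightly toward -x inside its play. I'll move over it and descend.

Call:
step_arm([
  {"grip": 8.5, "tx": 3, "ty": -0.15, "tz": 0, "ax": 0, "ay": 0, "az": 0},
  {"grip": 8.5, "tx": 3, "ty": -0.15, "tz": 0, "ax": 0, "ay": 0, "az": 0},
  {"grip": 8.5, "tx": 1.1, "ty": -0.05, "tz": 1, "ax": 0, "ay": 0, "az": 0.2},
  {"grip": 8.5, "tx": 0, "ty": 0, "tz": 3, "ax": 0, "ay": 0, "az": 0},
  {"grip": 8.5, "tx": 0, "ty": 0, "tz": 3, "ax": 0, "ay": 0, "az": 0},
  {"grip": 8.5, "tx": 0, "ty": 0, "tz": 2, "ax": 0, "ay": 0, "az": 0},
  {"grip": 8.5, "tx": 0, "ty": 0, "tz": 1, "ax": 0, "ay": 0, "az": 0},
  {"grip": 8.5, "tx": 0, "ty": 0, "tz": 0, "ax": 0, "ay": 0, "az": 0},
])

```text
time: 12.23
tool_pos: [558.6, -11.6, 136.8]
tcp_rot: [-179.7, 0.0, 80.4]
ft_force: [-0.2, -0.2, -0.4]
finger_gap: 85.2
```

Run:
```python
from h import *
s=sense(); print(s['time'],s['tool_pos'],s['tcp_rot'],s['ft_force'],s['wrist_torque'],s['finger_gap'])
np.save("T9.npy",tool(s)@camera_model("wrist")["T_tool_cam"])
im=snapshot("wrist")[:,:,::-1]; cv2.imwrite("pics/w9.png",im)
```

```text
12.2333 [558.58798976 -11.62872082 136.836235  ] [-1.79677920e+02  3.50686390e-02  8.04469773e+01] [-0.16364434 -0.18006297 -0.44132271] [-0.00985368 -0.00787133 -0.00776975] 85.1890205516552
```

View pics/w9.png

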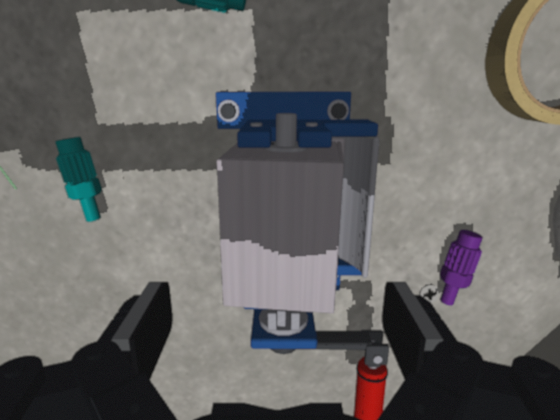

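The cup is centred between the fingers (edges at 223 and 336, fingers at 168 and 385). I'll descend and close.

Call:
step_arm([
  {"grip": 8.5, "tx": 0.1, "ty": 0.1, "tz": 1.5, "ax": 0, "ay": 0, "az": 0},
  {"grip": 8.5, "tx": 0, "ty": 0, "tz": 1.5, "ax": 0, "ay": 0, "az": 0},
  {"grip": 8.5, "tx": 0, "ty": 0, "tz": 1.5, "ax": 0, "ay": 0, "az": 0},
  {"grip": 8.5, "tx": 0, "ty": 0, "tz": 1.5, "ax": 0, "ay": 0, "az": 0},
  {"grip": 8.5, "tx": 0, "ty": 0, "tz": 1, "ax": 0, "ay": 0, "az": 0},
  {"grip": 8.5, "tx": 0, "ty": 0, "tz": 0.7, "ax": 0, "ay": 0, "az": 0},
  {"grip": 8.5, "tx": 0, "ty": 0, "tz": 0, "ax": 0, "ay": 0, "az": 0},
  {"grip": 8.5, "tx": 0, "ty": 0, "tz": 0, "ax": 0, "ay": 0, "az": 0},
])

```text
time: 12.95
tool_pos: [562.4, -10.3, 64.1]
tcp_rot: [180.0, -0.0, 80.5]
ft_force: [0.8, 0.3, 0.3]
finger_gap: 85.0
```

Call:
step_arm([
  {"grip": 5.8, "tx": 0, "ty": 0, "tz": 0, "ax": 0, "ay": 0, "az": 0},
  {"grip": 5.8, "tx": 0, "ty": 0, "tz": 0, "ax": 0, "ay": 0, "az": 0},
  {"grip": 5.8, "tx": 0, "ty": 0, "tz": 0, "ax": 0, "ay": 0, "az": 0},
  {"grip": 5.8, "tx": 0, "ty": 0, "tz": 0, "ax": 0, "ay": 0, "az": 0},
  {"grip": 5.8, "tx": 0, "ty": 0, "tz": 0, "ax": 0, "ay": 0, "az": 0},
  {"grip": 5.8, "tx": 0, "ty": 0, "tz": 0, "ax": 0, "ay": 0, "az": 0},
], newtons=35)

```text
time: 13.45
tool_pos: [562.2, -10.1, 64.8]
tcp_rot: [180.0, -0.0, 80.5]
ft_force: [-4.5, 0.2, 6.3]
finger_gap: 64.9
```

Run:
```python
from h import *
s=sense(); print(s['time'],s['tool_pos'],s['tcp_rot'],s['ft_force'],s['wrist_torque'],s['finger_gap'])
im=snapshot("wrist")[:,:,::-1]; cv2.imwrite("pics/w10.png",im)
```

```text
13.45 [562.21060599 -10.07236339  64.81788447] [ 1.79956733e+02 -3.29675103e-03  8.05045496e+01] [-4.51960271  0.17472264  6.32950886] [ 0.0462644   0.78992302 -0.04420393] 64.87757909742596
```

View pics/w10.png

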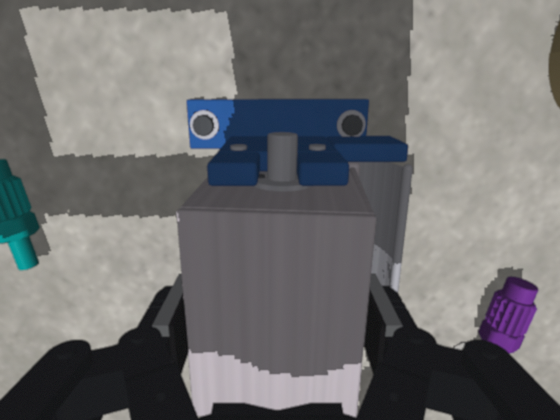

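Gripped at 64.9 mm, with the pads on both 64 mm walls. I'll lift slowly, watching the force.

Call:
step_arm([
  {"grip": 5.5, "tx": 0, "ty": 0, "tz": 0, "ax": 0, "ay": 0, "az": 0},
  {"grip": 5.5, "tx": 0, "ty": 0, "tz": 0, "ax": 0, "ay": 0, "az": 0},
  {"grip": 5.5, "tx": 0, "ty": 0, "tz": -0.3, "ax": 0, "ay": 0, "az": 0},
  {"grip": 5.5, "tx": 0, "ty": 0, "tz": -0.4, "ax": 0, "ay": 0, "az": 0},
  {"grip": 5.5, "tx": 0, "ty": 0, "tz": -0.4, "ax": 0, "ay": 0, "az": 0},
  {"grip": 5.5, "tx": 0, "ty": 0, "tz": 0, "ax": 0, "ay": 0, "az": 0},
], newtons=50)

```text
time: 14.0
tool_pos: [562.0, -10.1, 75.2]
tcp_rot: [180.0, -0.0, 80.5]
ft_force: [-3.4, 0.6, -2.2]
finger_gap: 64.7
```

Run:
```python
from h import *
s=sense(); print(s['time'],s['tool_pos'],s['tcp_rot'],s['ft_force'],s['wrist_torque'],s['finger_gap'])
im=snapshot("wrist")[:,:,::-1]; cv2.imwrite("pics/w11.png",im)
```

```text
14.0 [561.96140499 -10.07627773  75.24921311] [ 1.79988391e+02 -1.62693481e-03  8.05054221e+01] [-3.40566916  0.61770782 -2.17317583] [ 0.17672272  0.58032023 -0.01373276] 64.72124269647638
```

View pics/w11.png

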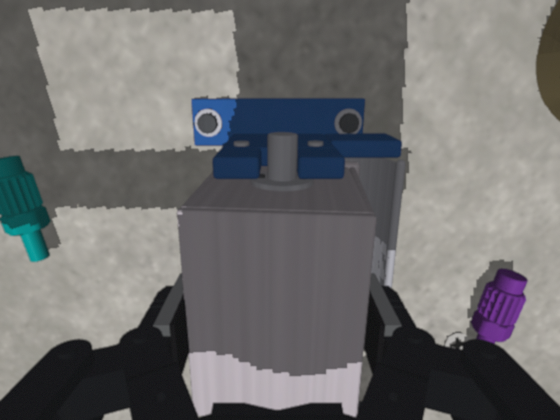

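The cup comes up with the pads, carrying -2.2 N, which is just its own weight. I'll continue straight up.

Call:
step_arm([
  {"grip": 5.5, "tx": 0, "ty": 0, "tz": -0.6, "ax": 0, "ay": 0, "az": 0},
  {"grip": 5.5, "tx": 0, "ty": 0, "tz": -0.8, "ax": 0, "ay": 0, "az": 0},
  {"grip": 5.5, "tx": 0, "ty": 0, "tz": -1, "ax": 0, "ay": 0, "az": 0},
  {"grip": 5.5, "tx": 0, "ty": 0, "tz": -1, "ax": 0, "ay": 0, "az": 0},
  {"grip": 5.5, "tx": 0, "ty": 0, "tz": -1, "ax": 0, "ay": 0, "az": 0},
  {"grip": 5.5, "tx": 0, "ty": 0, "tz": -1, "ax": 0, "ay": 0, "az": 0},
  {"grip": 5.5, "tx": 0, "ty": 0, "tz": -1, "ax": 0, "ay": 0, "az": 0},
  {"grip": 5.5, "tx": 0, "ty": 0, "tz": -1, "ax": 0, "ay": 0, "az": 0},
])

```text
time: 14.72
tool_pos: [562.2, -10.2, 149.9]
tcp_rot: [179.9, -0.0, 80.5]
ft_force: [-0.1, 0.2, -1.8]
finger_gap: 64.7
```

Call:
step_arm([
  {"grip": 5.5, "tx": 0, "ty": 0, "tz": -1.5, "ax": 0, "ay": 0, "az": 0},
  {"grip": 5.5, "tx": 0, "ty": 0, "tz": -1.5, "ax": 0, "ay": 0, "az": 0},
  {"grip": 5.5, "tx": 0, "ty": 0, "tz": -1.5, "ax": 0, "ay": 0, "az": 0},
  {"grip": 5.5, "tx": 0, "ty": 0, "tz": -1.5, "ax": 0, "ay": 0, "az": 0},
  {"grip": 5.5, "tx": 0, "ty": 0, "tz": -1, "ax": 0, "ay": 0, "az": 0},
  {"grip": 5.5, "tx": 0, "ty": 0, "tz": -0.5, "ax": 0, "ay": 0, "az": 0},
  {"grip": 5.5, "tx": 0, "ty": 0, "tz": 0, "ax": 0, "ay": 0, "az": 0},
])

```text
time: 15.3
tool_pos: [562.7, -10.2, 225.0]
tcp_rot: [179.8, -0.0, 80.5]
ft_force: [-0.1, -0.5, -2.1]
finger_gap: 64.1
```

Run:
```python
from h import *
s=sense(); print(s['time'],s['tool_pos'],s['tcp_rot'],s['ft_force'],s['wrist_torque'],s['finger_gap'])
im=snapshot("wrist")[:,:,::-1]; cv2.imwrite("pics/w12.png",im)
im=snapshot("scene")[:,:,::-1]; cv2.imwrite("pics/s12.png",cv2.resize(im[120:270,200:400],None,fx=4,fy=4,interpolation=cv2.INTER_CUBIC))
for uv in [(190,260),(190,290),(247,236),(284,276),(146,234),(183,205),(200,190),(320,330),(370,300)]: print(uv,ray("top",uv,0).round(0))
```

```text
15.3 [562.65767487 -10.23069742 225.02163001] [ 1.79849139e+02 -7.27413650e-03  8.04982774e+01] [-0.1019872  -0.53825406 -2.11292964] [ 0.0415514   0.03914678 -0.00485082] 64.060759305021
(190, 260) [460. 301.   0.]
(190, 290) [374. 300.   0.]
(247, 236) [529. 137.   0.]
(284, 276) [414.  30.   0.]
(146, 234) [535. 430.   0.]
(183, 205) [619. 324.   0.]
(200, 190) [664. 276.   0.]
(320, 330) [262. -73.   0.]
(370, 300) [ 346. -217.    0.]
```

View pics/w12.png

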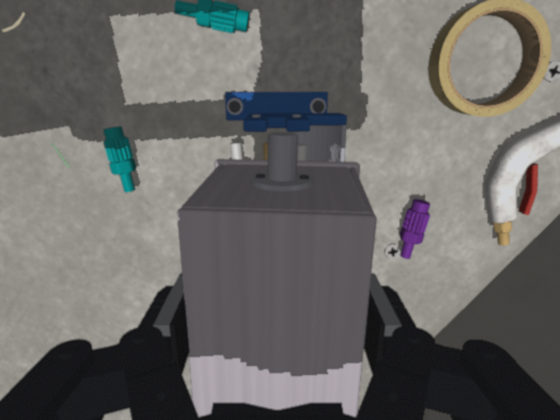

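View pics/s12.png

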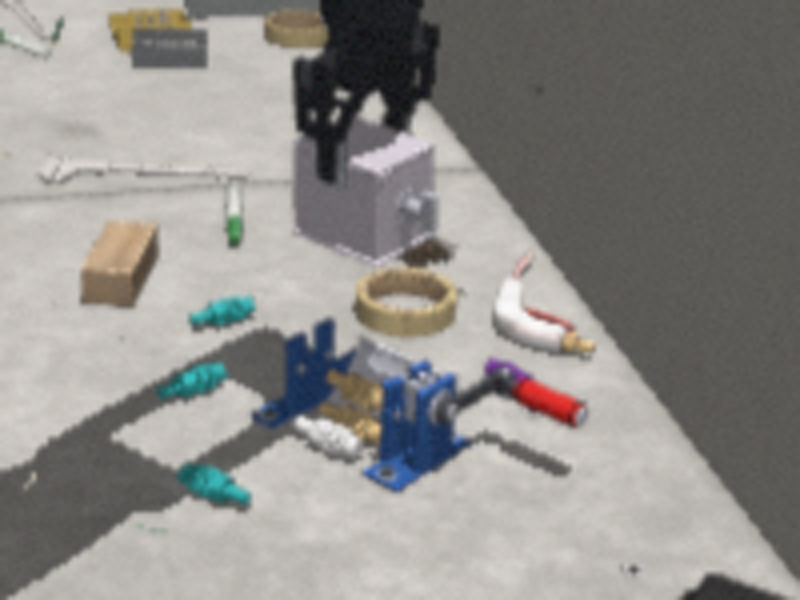

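The couplers lie heaped in the stand, the cup is high above it mouth down, and the forces equal its weight. Next I'll check a drop spot near (440,190).

Run:
```python
from h import *
im=cv2.imread("pics/top0.png")
a=np.radians(-9.5)
def q(x,y,z=0):return proj("top",[[x,y,z]])[0]
c=np.array([440,190]);
R=np.array([[np.cos(a),-np.sin(a)],[np.sin(a),np.cos(a)]])
P=[q(*(c+R@np.array(l)),0) for l in [(-37,-71),(37,-71),(37,63),(-37,63)]]
k=5;o=np.array([170,210])
z=cv2.resize(im[210:310,170:310],None,fx=k,fy=k,interpolation=cv2.INTER_CUBIC)
cv2.polylines(z,[np.int32((np.array(P)-o)*k)],True,(0,0,255),1)
cv2.imwrite("pics/spot.png",z)
```

```text
(no output)
```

View pics/spot.png

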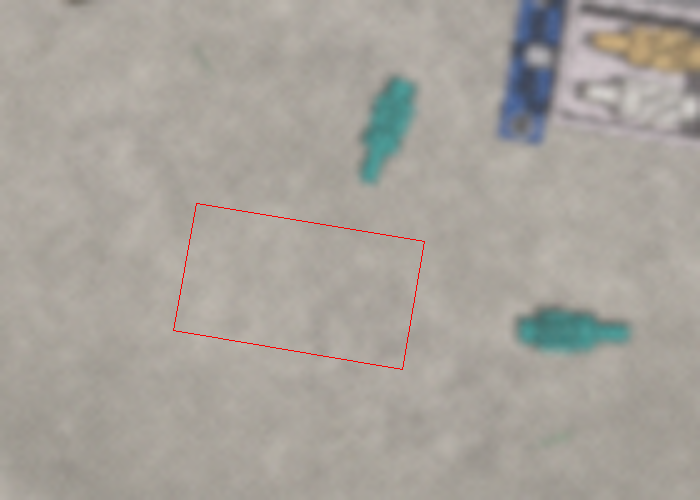

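The footprint is clear of the turquoise decoys. I'll aim for (435,210) for extra margin.

Call:
step_arm([
  {"grip": 5.5, "tx": 1, "ty": -0.8, "tz": 0, "ax": 0, "ay": 0, "az": 0},
  {"grip": 5.5, "tx": 2, "ty": -1.7, "tz": 0, "ax": 0, "ay": 0, "az": 0},
  {"grip": 5.5, "tx": 2, "ty": -1.7, "tz": 0, "ax": 0, "ay": 0, "az": 0},
  {"grip": 5.5, "tx": 2, "ty": -1.7, "tz": 0, "ax": 0, "ay": 0, "az": 0},
  {"grip": 5.5, "tx": 2, "ty": -1.7, "tz": 0, "ax": 0, "ay": 0, "az": 0},
  {"grip": 5.5, "tx": 2, "ty": -1.7, "tz": 0, "ax": 0, "ay": 0, "az": 0},
  {"grip": 5.5, "tx": 2, "ty": -1.7, "tz": 0, "ax": 0, "ay": 0, "az": 0},
  {"grip": 5.5, "tx": 2, "ty": -1.7, "tz": 0, "ax": 0, "ay": 0, "az": 0},
])

```text
time: 16.07
tool_pos: [459.5, 160.1, 222.1]
tcp_rot: [-179.9, 0.0, 80.5]
ft_force: [0.3, 0.4, -2.3]
finger_gap: 64.6
```

Call:
step_arm([
  {"grip": 5.5, "tx": 2, "ty": -1.6, "tz": 0, "ax": 0, "ay": 0, "az": 0},
  {"grip": 5.5, "tx": 1.6, "ty": -1.1, "tz": 0, "ax": 0, "ay": 0, "az": 0},
  {"grip": 5.5, "tx": 1, "ty": -0.8, "tz": 1, "ax": 0, "ay": 0, "az": 0},
  {"grip": 5.5, "tx": 0, "ty": 0, "tz": 2.5, "ax": 0, "ay": 0, "az": 0},
  {"grip": 5.5, "tx": 0, "ty": 0, "tz": 2.5, "ax": 0, "ay": 0, "az": 0},
  {"grip": 5.5, "tx": 0, "ty": 0, "tz": 2.5, "ax": 0, "ay": 0, "az": 0},
  {"grip": 5.5, "tx": 0, "ty": 0, "tz": 1.5, "ax": 0, "ay": 0, "az": 0},
  {"grip": 5.5, "tx": 0, "ty": 0, "tz": 0, "ax": 0, "ay": 0, "az": 0},
])

```text
time: 16.73
tool_pos: [430.3, 209.1, 118.0]
tcp_rot: [-179.5, 0.2, 80.5]
ft_force: [0.0, -0.6, -2.5]
finger_gap: 64.5
```

Run:
```python
from h import *
s=sense(); print(s['time'],s['tool_pos'],s['tcp_rot'],s['ft_force'],s['wrist_torque'],s['finger_gap'])
im=snapshot("wrist")[:,:,::-1]; cv2.imwrite("pics/w13.png",im)
```

```text
16.7333 [430.29123902 209.10235747 118.03209864] [-179.54608587    0.24027267   80.52167599] [ 0.01505863 -0.57892539 -2.52196465] [-0.01412044  0.02786381  0.00386041] 64.51798678092389
```

View pics/w13.png

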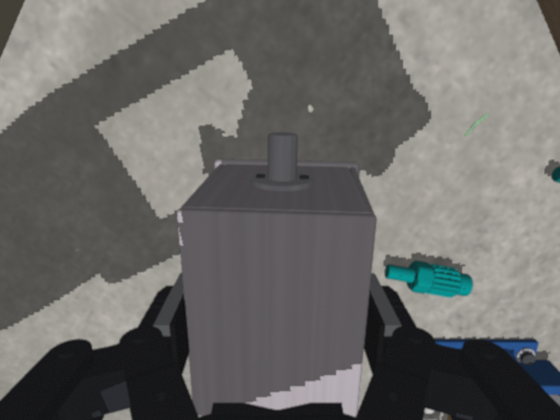

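The bench below is clear; the turquoise decoy at (430,280) is well to the side. I expect contact at a TCP height of about 46 mm.

Call:
step_arm([
  {"grip": 5.5, "tx": 0, "ty": 0, "tz": 1.5, "ax": 0, "ay": 0, "az": 0},
  {"grip": 5.5, "tx": 0, "ty": 0, "tz": 1.5, "ax": 0, "ay": 0, "az": 0},
  {"grip": 5.5, "tx": 0, "ty": 0, "tz": 1.5, "ax": 0, "ay": 0, "az": 0},
  {"grip": 5.5, "tx": 0, "ty": 0, "tz": 1, "ax": 0, "ay": 0, "az": 0},
  {"grip": 5.5, "tx": 0, "ty": 0, "tz": 0.7, "ax": 0, "ay": 0, "az": 0},
  {"grip": 5.5, "tx": 0, "ty": 0, "tz": 0, "ax": 0, "ay": 0, "az": 0},
  {"grip": 5.5, "tx": 0, "ty": 0, "tz": 0, "ax": 0, "ay": 0, "az": 0},
])

```text
time: 17.37
tool_pos: [434.6, 210.1, 61.8]
tcp_rot: [180.0, -0.0, 80.5]
ft_force: [-0.2, -0.0, -2.1]
finger_gap: 64.3
```

Call:
step_arm([
  {"grip": 5.5, "tx": 0, "ty": 0, "tz": 0.6, "ax": 0, "ay": 0, "az": 0},
  {"grip": 5.5, "tx": 0, "ty": 0, "tz": 0.4, "ax": 0, "ay": 0, "az": 0},
  {"grip": 5.5, "tx": 0, "ty": 0, "tz": 0.3, "ax": 0, "ay": 0, "az": 0},
  {"grip": 5.5, "tx": 0, "ty": 0, "tz": 0.1, "ax": 0, "ay": 0, "az": 0},
  {"grip": 5.5, "tx": 0, "ty": 0, "tz": 0, "ax": 0, "ay": 0, "az": 0},
  {"grip": 5.5, "tx": 0, "ty": 0, "tz": 0, "ax": 0, "ay": 0, "az": 0},
])

```text
time: 17.87
tool_pos: [435.1, 210.1, 48.1]
tcp_rot: [179.9, -0.0, 80.5]
ft_force: [-0.5, -1.0, 5.5]
finger_gap: 64.8
```

Call:
step_arm([
  {"grip": 5.5, "tx": 0, "ty": 0, "tz": 0.1, "ax": 0, "ay": 0, "az": 0},
  {"grip": 5.5, "tx": 0, "ty": 0, "tz": 0, "ax": 0, "ay": 0, "az": 0},
  {"grip": 5.5, "tx": 0, "ty": 0, "tz": 0, "ax": 0, "ay": 0, "az": 0},
])

```text
time: 18.12
tool_pos: [435.3, 210.1, 47.9]
tcp_rot: [179.9, -0.0, 80.5]
ft_force: [-4.7, -2.9, 13.3]
finger_gap: 64.6
```

Run:
```python
from h import *
s=sense(); print(s['time'],s['tool_pos'],s['tcp_rot'],s['ft_force'],s['wrist_torque'],s['finger_gap'])
im=snapshot("scene")[:,:,::-1]; cv2.imwrite("pics/s14.png",cv2.resize(im[130:280,180:380],None,fx=4,fy=4,interpolation=cv2.INTER_CUBIC))
```

```text
18.1167 [435.30629503 210.11285364  47.94660137] [ 1.79925680e+02 -3.12855272e-02  8.04947966e+01] [-4.72424779 -2.87827916 13.25790294] [-0.3215016   1.26810501  0.05806143] 64.63379430980422
```

View pics/s14.png

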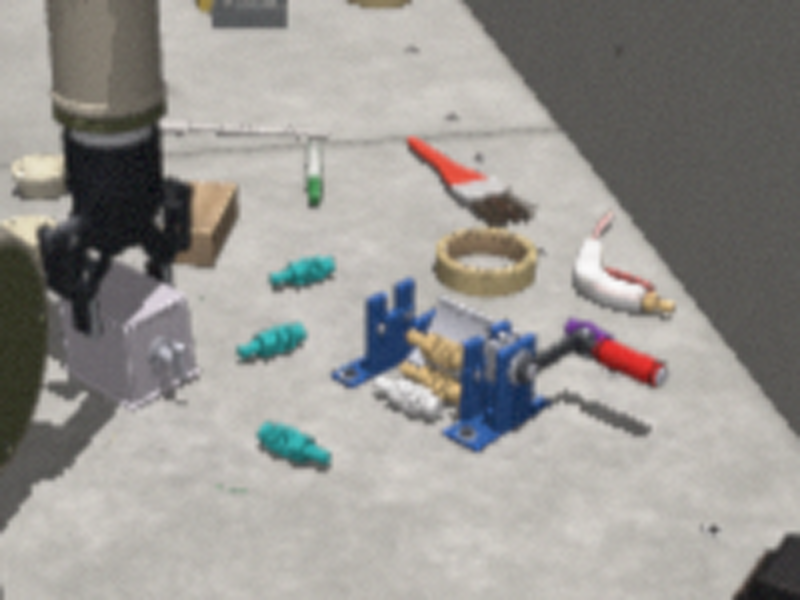

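Contact is firm at 13 N. I'll reduce the grip so the cup seats flat, then open gently and rise.

Call:
step_arm([
  {"grip": 6.3, "tx": 0, "ty": 0, "tz": 0, "ax": 0, "ay": 0, "az": 0},
  {"grip": 6.3, "tx": 0, "ty": 0, "tz": 0, "ax": 0, "ay": 0, "az": 0},
  {"grip": 6.6, "tx": 0, "ty": 0, "tz": 0, "ax": 0, "ay": 0, "az": 0},
  {"grip": 6.8, "tx": 0, "ty": 0, "tz": 0, "ax": 0, "ay": 0, "az": 0},
  {"grip": 7.2, "tx": 0, "ty": 0, "tz": 0, "ax": 0, "ay": 0, "az": 0},
  {"grip": 8.5, "tx": 0, "ty": 0, "tz": 0, "ax": 0, "ay": 0, "az": 0},
  {"grip": 8.5, "tx": 0, "ty": 0, "tz": 0, "ax": 0, "ay": 0, "az": 0},
  {"grip": 8.5, "tx": 0, "ty": 0, "tz": 0, "ax": 0, "ay": 0, "az": 0},
], newtons=20)

```text
time: 18.83
tool_pos: [434.1, 209.9, 46.0]
tcp_rot: [-180.0, 0.0, 80.5]
ft_force: [0.9, 0.2, 0.4]
finger_gap: 85.0
```

Call:
step_arm([
  {"grip": 8.5, "tx": 0, "ty": 0, "tz": -0.5, "ax": 0, "ay": 0, "az": 0},
  {"grip": 8.5, "tx": 0, "ty": 0, "tz": -1, "ax": 0, "ay": 0, "az": 0},
  {"grip": 8.5, "tx": 0, "ty": 0, "tz": -2, "ax": 0, "ay": 0, "az": 0},
  {"grip": 8.5, "tx": 0, "ty": 0, "tz": -3, "ax": 0, "ay": 0, "az": 0},
  {"grip": 8.5, "tx": 0, "ty": 0, "tz": -3, "ax": 0, "ay": 0, "az": 0},
  {"grip": 8.5, "tx": 0, "ty": 0, "tz": -3, "ax": 0, "ay": 0, "az": 0},
  {"grip": 8.5, "tx": 0, "ty": 0, "tz": -3, "ax": 0, "ay": 0, "az": 0},
  {"grip": 8.5, "tx": 0, "ty": 0, "tz": 0, "ax": 0, "ay": 0, "az": 0},
])

```text
time: 19.5
tool_pos: [437.8, 211.2, 209.7]
tcp_rot: [179.4, -0.3, 80.5]
ft_force: [1.8, 0.7, 1.0]
finger_gap: 85.0
```

Run:
```python
from h import *
s=sense(); print(s['time'],s['tool_pos'],s['tcp_rot'],s['ft_force'],s['wrist_torque'],s['finger_gap'])
im=snapshot("scene")[:,:,::-1]; cv2.imwrite("pics/s15.png",cv2.resize(im[130:280,180:380],None,fx=4,fy=4,interpolation=cv2.INTER_CUBIC))
im=snapshot("wrist")[:,:,::-1]; cv2.imwrite("pics/w15.png",im)
im=snapshot("top")[:,:,::-1]; cv2.imwrite("pics/t15.png",im)
```

```text
19.5 [437.81316271 211.19943396 209.71736211] [179.42276077  -0.32377124  80.50705749] [1.75674058 0.71205666 0.98104587] [-0.01313811 -0.04208895 -0.02895482] 84.97670883178102
```

View pics/s15.png

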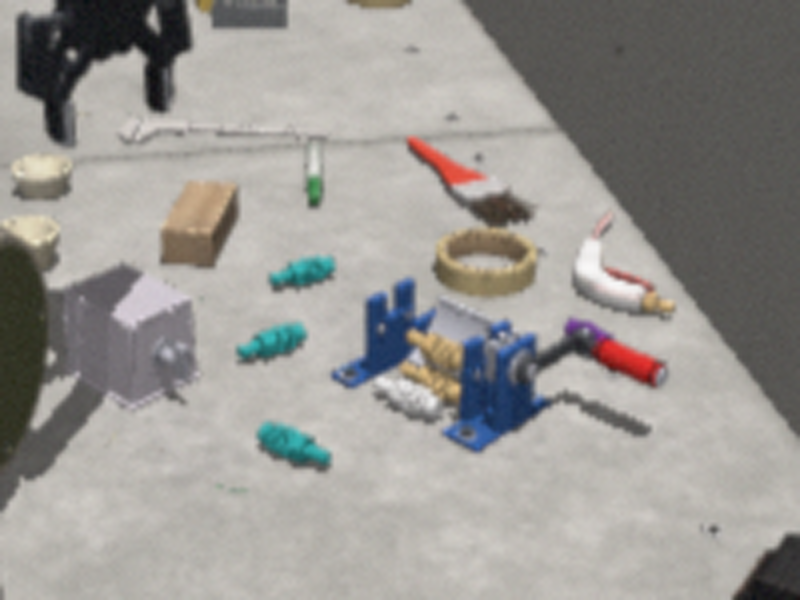

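View pics/w15.png

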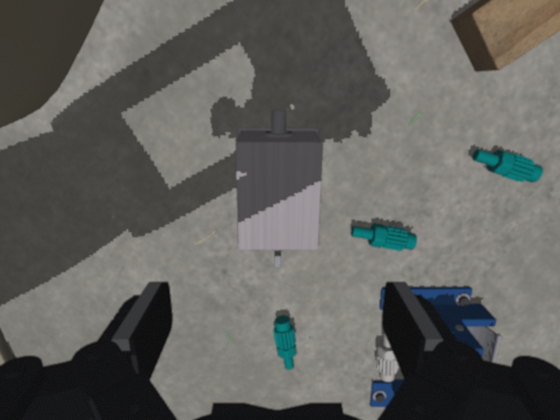

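View pics/t15.png

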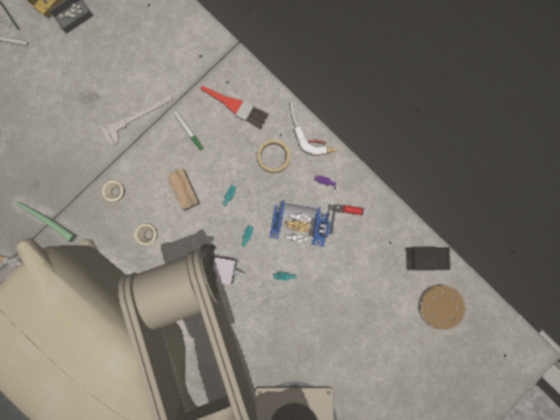

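The cup stands flat, mouth down, well clear of the stand and untouched by the robot. The couplers are heaped in the stand at about (298,227) and the bystanders are where they were. I'll let the arm settle, check the heap once, and hand in.

Call:
step_arm([
  {"grip": 8.5, "tx": 0, "ty": 0, "tz": 0, "ax": 0, "ay": 0, "az": 0},
  {"grip": 8.5, "tx": 0, "ty": 0, "tz": 0, "ax": 0, "ay": 0, "az": 0},
  {"grip": 8.5, "tx": 0, "ty": 0, "tz": 0, "ax": 0, "ay": 0, "az": 0},
  {"grip": 8.5, "tx": 0, "ty": 0, "tz": 0, "ax": 0, "ay": 0, "az": 0},
])

```text
time: 19.98
tool_pos: [433.9, 209.7, 200.3]
tcp_rot: [-179.9, 0.0, 80.5]
ft_force: [0.3, 0.7, 0.6]
finger_gap: 84.9
```

Run:
```python
from h import *
im=cv2.imread("pics/t15.png"); a=cv2.imread("pics/top0.png")
cv2.imwrite("pics/heap.png",cv2.resize(im[190:260,255:370],None,fx=6,fy=6,interpolation=cv2.INTER_CUBIC))
d=cv2.absdiff(im,a).max(2)
for n,(u,v) in dict(tape=(274,156),wood=(183,189),plug=(146,234),plug2=(113,190),sand=(428,258)).items(): print(n,(d[v-28:v+28,u-28:u+28]>60).sum())
```

```text
tape 0
wood 0
plug 205
plug2 0
sand 0
```

View pics/heap.png

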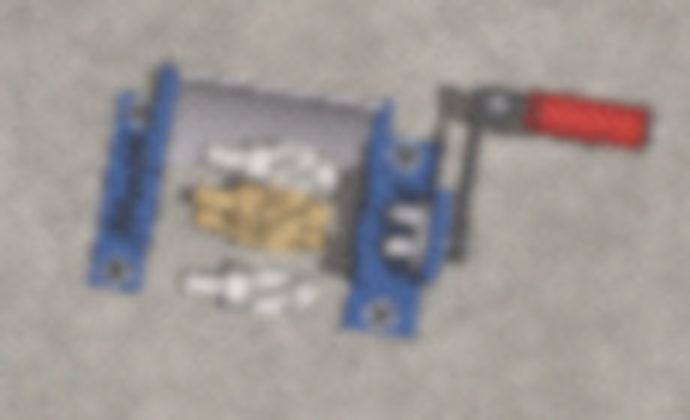

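```bash
python3 -c "
from bench import *
print(hand_in()); print(sense()['time'])"
```

```text
the job is handed in; nothing more can be done
None
the job is handed in; nothing more can be done
```

The job is done and handed in at about 20 s of the 64 s allowed. The hand-in gives no verdict.

- **Crank grip:** I swung it out until it met its stop (torque rose to about 0.9 N m), and the last top picture shows it square to the arm.
- **Cranking:** I turned the crank half a turn until it met its stop; pressing on gave 26 N with hardly any movement.
- **Lift:** I took the cup straight up by its sides. The wrist carried about 2.2 N, which is just the cup's own weight.
- **Set-down:** The cup went down mouth down at about (435, 210) mm, over 100 mm clear of the stand. It touched down at 13 N before I opened the fingers, and the arm then rose clear.

**Last checks:**
- The cup stands flat.
- Two steel couplers and some brass are visible heaped under the stand. The two brass ones lie one on the other, so they show as one from above; the side view shows both.
- The tape, wood and sanding block have not moved between the first and last top pictures.
- The same comparison flagged a change near one cream bowl at pixel (146,234), beside the arm. I put it down to the arm and its shadow, because the bowl shows at the same pixel in both pictures.
- Contact at set-down came 2 mm higher than expected, so the cup was probably slightly tilted in the grip; it settled flat when released.

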